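# Fit the last two combs on an earring stand

## Robot

A 6-joint arm with a two-finger parallel gripper is mounted at the origin on the work surface. World frame = base frame: x ahead of the robot, y to its left, z up, the work surface at z = 0. Lengths are in mm, angles in rad, forces in N, time in s.
With the tool pointing down it reaches from about 350 to 775 mm from the base axis. Payload 7.3 kg.
Tool frame: the origin (TCP) lies at the very end of the fingers, on their centre line; the grasp point (between the pads) lies 19 mm behind it; x points along the fingers, z is the direction in which the jaws open and shut, and the axes are right-handed (so a half turn about x gives the same grasp; the last joint's range is limited). The gripper opens to 92 mm and grips with 3 to 60 N. Pads are 19 mm wide; open, the fingers measure 130 mm over their backs; the gripper's body (75 mm by 190 mm) begins 47 mm behind the grasp point.
Start: joints at [-1.391, 0.342, 1.524, -0, 1.275, -0.146], TCP at [168.058, -497.398, 195.041] pointing down, gripper open.
Joint ranges: [-2.53, 2.53], [-0.77, 2.02], [0.04, 2.7], [-1, 4.14], [0.28, 2.66], [-3.11, 3.11]. Speed limits (rad/s): [2.57, 2.57, 3.14, 3.14, 3.14, 3.14].

## Interface

Orientations are given as a rotation vector (axis times angle).
In Python, from bench import arm gives the robot as it stands.
- The arm moves only by the tool carry_out, never from a script. Its argument "plan" is a list that holds one entry, the list of rows, each a list of 7 numbers: the shift along the tool's x, y, z in mm, then the turn, a rotation vector about the tool's x, y, z in degrees, then the opening, from 0 (shut) to 1 (fully open). A call has 1 to 20 rows; each row is the pose to reach, as a shift and turn from the pose commanded when the call began, along the tool's axes at that moment; what a row does not reach only later rows make up. A row lasts 1/12 s, in which the tool goes at most 41.7 mm and 7.16 degrees, less where a joint would pass 70% of its speed; a pose out of reach is approached as far as the arm can. A call with a gripper value outside its range is refused whole. The fingers move at their own pace and stop on an object; the grip force is fixed at half the most. Time passes only in rows, so rows that repeat a pose let the fingers close. It gives the time, the measured TCP pose, the force and the opening at its end, in the units of the state.
- arm.read_state(): the state, without advancing time (a new reading comes with each control period).
- arm.camera(name): name is "scene" or "side" or "wrist"; returns a dict with "frame" (384x512x3 uint8, red, green, blue), "vfov" (degrees; the focal length in pixels is half the picture's height over the tangent of half this angle, whatever the lens; pixels are square), "cx", "cy" (the principal point, pixels), "eye" and "rotation" of the camera in the world; the wrist camera has in their place "T_tool_cam" (4x4, takes a point from camera to tool coordinates, whose origin is the TCP and whose axes are the tool frame's). Camera axes: x right, y down, z forward; pixel columns grow to the right and rows downward; lengths in mm; the calibration is good to about 2 mm. A picture is of the moment at which its call begins: read the wrist's pose just before it. There is no depth.
- arm.job_done(): hands the job in, once; it reports no verdict.
The state is a dict: "time_s": time; "joint_pos": joint angles; "joint_vel": joint speeds; "joint_torque": joint torques, N m; "eef_pos": TCP position; "tool_rot": TCP orientation; "wrist_force": force on the tool from outside, world axes, zero at the start; "ft_torque": the same for the moment, N m; "opening": finger opening in mm.
Only numpy, scipy, OpenCV 4.12 (cv2) and the standard library are available. Lean on these libraries where they do the work, as an engineer would, in place of code of your own. Each camera call takes 0.05 s, during which the arm holds its last target.

## Task

Finish building the earring stand: its lowest toothed hanging comb is already on. Fit the other two combs over the ribbed post, first the longer one and then the shorter one on top of it, so that the combs alternate, each pointing exactly opposite to the one beneath it. Seat each fully home, its collar lying flat on the collar below, let go of it, and leave the other things on the stall table where they are.

Things in the scene. Friction and masses are not known exactly. Their poses are not given: they have to be found in the camera images.
- stand: Earring stand fixed to the table, 188 mm tall: round steel foot (112 mm across, 14 high), turned oak column (34 to 60 mm thick) up to a flat shoulder 100 mm high, then the ribbed post on the same axis. Origin: centre of the foot's underside; z up, x the way the lowest comb points. The longer comb belongs with its underside at height 124 mm, pointing to -x, the shorter at 148 mm, to +x.
- post_top (a point): Tip of the ribbed wooden post, on the stand's axis, 188 mm up. The post has a plus-shaped section: four ribs along the stand's +x, -x, +y, -y, each 8 mm thick, 30 mm over opposite ribs. Its top 15 mm tapers to 16 mm over the ribs, 4 mm thick. It runs from the shoulder at 100 mm.
- comb_low: The lowest comb, glued on the stand: collar like the loose ones, at heights 100 to 124 mm, bar at 100 to 112 mm, seven teeth, reaching 170 mm out along the stand's +x; earrings hang from it. Origin: on the stand's axis, 100 mm up, axes as the stand's.
- comb_long: Longer loose comb, beech, 186 mm long, about 95 g, lying flat: square collar (60 mm wide, corners cut, 24 high) with a plus-shaped opening right through it (slots 11 mm wide, 33 over opposite slots: 1.5 mm play per side), and a 12 mm thick bar, flush with the collar's underside, running out from one side. Origin: opening's centre at the underside; x along the bar to its toothed end, z up.
- comb_long_grip (a point): Middle of the plain part of the longer comb's bar (36 mm wide, plain from 30 to 72 mm from the opening's centre), 51 mm out, 6 mm above the underside: a place to grip across the width. The centre of mass lies about 23 mm out from the opening's centre. Hold it level while it slides down the post; let go half way it may tilt and bind.
- comb_long_end (a point): Toothed end of the longer comb, 156 mm from the opening's centre, 6 mm above the underside. Six teeth along both edges, 31 to 36 mm over the teeth, from 78 mm out.
- comb_short: Shorter loose comb, 144 mm long, about 80 g, lying flat: the same collar, opening and plain part of the bar as the longer one, but only three teeth. Origin and axes as for the longer comb.
- comb_short_grip (a point): Middle of the plain part of the shorter comb's bar, 36 mm wide, 51 mm out from the opening's centre, 6 mm above the underside. The centre of mass lies about 14 mm out from the opening's centre.
- comb_short_end (a point): Toothed end of the shorter comb, 114 mm from the opening's centre, 6 mm above the underside.
- marker: Bystander: grey chalk marker with a black cap, 133 mm long, lying near the robot.
- bead_bowl: Bystander: small dark wooden bowl, 84 mm across, 38 mm high.
- card_stack: Bystander: stack of earring cards, 90 x 60 x 14 mm, beyond the stand.
- glue: Bystander: white glue bottle, 150 mm tall, 56 mm across, on the right.
- bead_jar: Bystander: amber glass jar with a steel lid, 85 mm tall, 68 mm across, on the right.
- hammer: Bystander: small hammer with a wooden handle, 240 mm long, on the left.
- tape: Bystander: roll of brown tape lying flat, 90 mm across, 24 mm high, on the left.
Mind the look-alikes: they are no part of the job. What is shaped like the comb_short but turquoise is not meant. Leave any green look-alike of the comb_long alone.

How it is judged:
By the outcome, as a careful person would: the job done as asked, in the order asked, and still so for the second after the job is handed in, with the robot touching nothing.
It also fails if it takes over 64 s, if anything falls off the work surface, if the arm or the gripper's body presses on something with over 40 N, if the wrist force passes 120 N, or if a joint passes its speed limit or range.

## Working session

There is one attempt and no reset: what is moved stays moved. The work goes in short steps, Python scripts to look and compute and a tool call to move; the robot and the scene stay as the last step left them, time stands still between calls to the robot, and variables do not carry over. Pictures are saved under pics/ and viewed, and the job is handed in when it is done.

Besides the shell and the picture viewer there is one more tool, called after "Emit:" as name(argument=value, ...), one argument or row to a line, values as JSON. carry_out: Moves the arm, as the interface text tells. Its arguments: {"type":"object","properties":{"plan":{"type":"array","items":{"type":"array","items":{"type":"array","items":{"type":"number"}}}}},"required":["plan"]}

```bash
mkdir -p pics; ls; cat > h.py <<'E'
import numpy as np, cv2
from bench import arm
from scipy.spatial.transform import Rotation as R
def snap(name,fn):
    s=arm.read_state(); c=arm.camera(name); c['state']=s
    cv2.imwrite('pics/'+fn+'.png',c['frame'][:,:,::-1])
    np.save('pics/'+fn+'.npy',c,allow_pickle=True); return c
def load(fn): return np.load('pics/'+fn+'.npy',allow_pickle=True).item()
def cam(c):
    h,w=c['frame'].shape[:2]; f=h/2/np.tan(np.radians(c['vfov'])/2)
    K=np.array([[f,0,c['cx']],[0,f,c['cy']],[0,0,1]])
    if 'eye' in c: return K,np.array(c['rotation']),np.array(c['eye'])
    s=c['state']; T=np.eye(4); T[:3,:3]=R.from_rotvec(s['tool_rot']).as_matrix(); T[:3,3]=s['eef_pos']
    T=T@np.array(c['T_tool_cam']); return K,T[:3,:3],T[:3,3]
def ray(c,u,v):
    K,Rm,e=cam(c); d=Rm@np.linalg.inv(K)@np.array([u,v,1.]); return e,d/np.linalg.norm(d)
def plane(c,u,v,z):
    e,d=ray(c,u,v); return e+d*(z-e[2])/d[2]
def proj(c,p):
    K,Rm,e=cam(c); q=K@(Rm.T@(np.array(p,float)-e)); return q[:2]/q[2]
E
python3 - <<'E'
from h import *
for n in ['scene','side','wrist']:
    c=snap(n,n+'0'); print(n,{k:(np.round(v,3).tolist() if not isinstance(v,(int,float,dict)) else v) for k,v in c.items() if k not in('frame','state')})
print(arm.read_state())
E
```

```text
pics
scene {'vfov': 55.74185653384939, 'cx': 257.27916439790454, 'cy': 186.8521960445217, 'eye': [1440.408, 342.897, 959.108], 'rotation': [-1.434, -2.017, 0.938]}
side {'vfov': 56.14276552213597, 'cx': 249.9474978991133, 'cy': 195.95289573572708, 'eye': [76.491, 872.584, 873.61], 'rotation': [-0.609, 2.592, -1.259]}
wrist {'vfov': 63.89989305998662, 'cx': 257.46906535245563, 'cy': 193.33136247678726, 'T_tool_cam': [[0.001, -0.261, 0.965, -189.06], [-0.001, -0.965, -0.261, 71.225], [1.0, -0.001, -0.001, -0.63], [0.0, 0.0, 0.0, 1.0]]}
{'time_s': 0.15, 'joint_pos': array([-1.39103846e+00,  3.42574649e-01,  1.52480979e+00, -4.83688969e-05,
        1.27537387e+00, -1.46009521e-01]), 'joint_vel': array([ 0.00015214, -0.00172805, -0.00333242,  0.00030896,  0.00054285,
        0.000104  ]), 'joint_torque': array([ 1.22887246e-03, -4.31473017e+01, -2.44354230e+01,  7.17672729e-02,
        5.38406661e-02, -9.30700594e-05]), 'eef_pos': array([ 167.95788878, -497.04738143,  194.49415208]), 'tool_rot': array([ 0.96671383,  1.34678277, -0.96542652]), 'wrist_force': array([-0.43887963,  0.44899295, -1.3198833 ]), 'ft_torque': array([ 0.02091746, -0.02532646, -0.02531456]), 'opening': 91.38785640027977}
```

Rotation is a rotation vector.

```bash
sed -i "s/K,np.array(c\['rotation'\])/K,R.from_rotvec(c['rotation']).as_matrix()/" h.py
```

```text
(no output)
```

View pics/scene0.png

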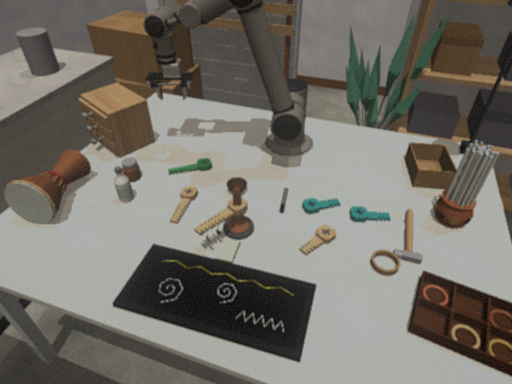

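View pics/side0.png

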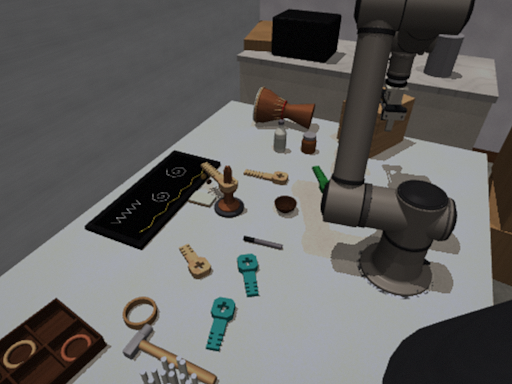

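View pics/wrist0.png

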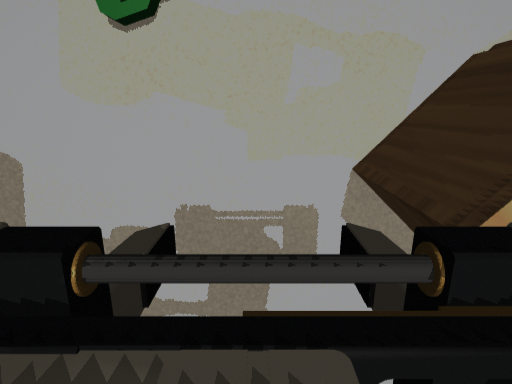

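The scene picture shows the stand at about (238,212) with its comb pointing to lower left. There are beech combs at (184,204) and (319,239), turquoise and green look-alikes, and the bystanders. I'll zoom in next.

```bash
python3 - <<'E'
from h import *
a=load('scene0')['frame'][165:265,160:345,::-1]; b=load('side0')['frame'][150:290,170:310,::-1]
cv2.imwrite('pics/z1.png',cv2.resize(a,None,fx=4.3,fy=4.3,interpolation=cv2.INTER_CUBIC))
cv2.imwrite('pics/z2.png',cv2.resize(b,None,fx=4.2,fy=4.2,interpolation=cv2.INTER_CUBIC))
for n in ['scene0','side0']:
    c=load(n); f=c['frame']; hsv=cv2.cvtColor(f,cv2.COLOR_RGB2HSV)
    m=cv2.inRange(hsv,(8,60,110),(25,200,255))
    k,l,st,ce=cv2.connectedComponentsWithStats(m)
    for i in range(1,k):
        if st[i,4]>60:
            print(n,st[i],ce[i].round(1),plane(c,*ce[i],12).round(0))
E
```

```text
scene0 [ 88  10  61  25 857] [123.2  21.7] [-1369. -1882.    12.]
scene0 [423  68  75  16 476] [462.1  76.4] [-1081.   846.    12.]
scene0 [  78   78   68   41 1380] [111.5  97.7] [  -97. -1073.    12.]
scene0 [500  78  12   8  62] [505.5  82.5] [-1070.  1091.    12.]
scene0 [397 127  73  15 202] [434.4 135.7] [-273.  662.   12.]
scene0 [492 146  20   9 115] [502.1 150. ] [-244.  954.   12.]
scene0 [ 53 149  32  26 385] [ 66.7 160.6] [ 484. -882.   12.]
scene0 [415 157  27  15 243] [427.8 165. ] [ -8. 629.  12.]
scene0 [  7 177  44  26 186] [ 30.8 184.8] [ 668. -902.   12.]
scene0 [170 186  27  37 369] [183.2 202.5] [ 560. -265.   12.]
scene0 [441 189  35  21 158] [457.7 203.1] [215. 735.  12.]
scene0 [195 198  52  36 458] [221.2 215.3] [576. -98.  12.]
scene0 [406 209   7  43 245] [409.2 229.8] [423. 562.  12.]
scene0 [231 223  18  10 103] [240.2 227.9] [612.  -8.  12.]
scene0 [300 225  36  30 405] [318.2 238.7] [571. 265.  12.]
scene0 [371 250  29  22 158] [385.9 260.4] [591. 493.  12.]
scene0 [423 284  25  21 144] [435.4 292.5] [667. 643.  12.]
scene0 [451 324  29  25 199] [465.6 
[... 180 characters left out ...]
1.   94.3] [  940. -1026.    12.]
side0 [401  94  13  10  74] [406.1  98.2] [  148. -1361.    12.]
side0 [286 104  27   8 139] [300.5 107.2] [ 664. -961.   12.]
side0 [202 162  36  25 234] [217.6 174.9] [ 744. -175.   12.]
side0 [244 169  44  12 207] [268.4 174.5] [ 555. -273.   12.]
side0 [489 185  11  45 261] [493.5 211.2] [-283. -429.   12.]
side0 [179 244  32  30 392] [194.4 260. ] [571. 262.  12.]
side0 [123 297  33  28 178] [139.1 310.8] [605. 485.  12.]
side0 [ 61 334  30  27 143] [ 73.5 345.1] [688. 638.  12.]
side0 [  3 340  32  28 201] [ 16.9 352.3] [799. 714.  12.]
side0 [139 341  39  26 306] [158.  351.8] [486. 557.  12.]
side0 [186 362  29  22 263] [200.1 373. ] [363. 555.  12.]
```

View pics/z1.png

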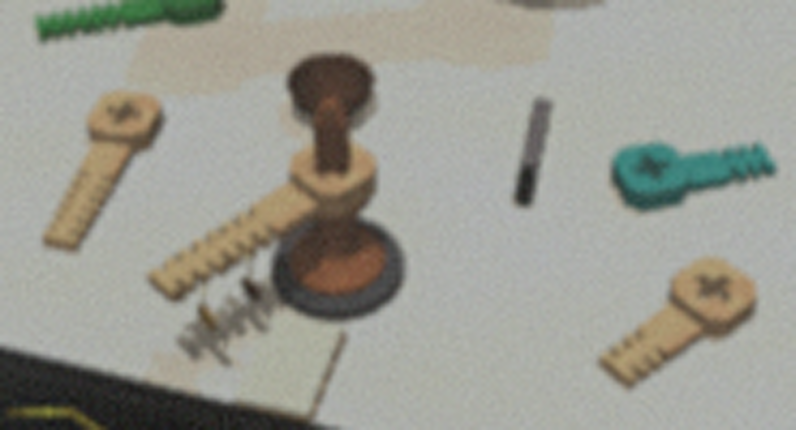

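View pics/z2.png

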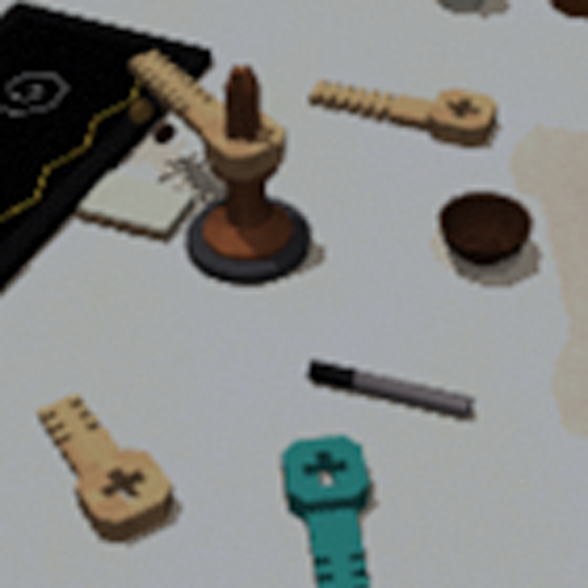

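```bash
cat > tri.py <<'E'
from h import *
def tri(obs):
    A=np.zeros((3,3));b=np.zeros(3)
    for c,u,v in obs:
        e,d=ray(c,u,v);P=np.eye(3)-np.outer(d,d);A+=P;b+=P@e
    x=np.linalg.solve(A,b); return x,[ (proj(c,x)-[u,v]).round(1).tolist() for c,u,v in obs]
E
python3 - <<'E'
from tri import *
s=load('scene0');t=load('side0')
a=lambda x,y:(s,160+x/4.3,165+y/4.3); b=lambda x,y:(t,170+x/4.2,150+y/4.2)
pts={'longc':(a(124,112),b(464,107)),'longe':(a(62,243),b(315,93)),'shortc':(a(713,287),b(122,485)),'shorte':(a(613,372),b(58,406)),'tip':(a(335,105),b(241,72)),'lowe':(a(166,285),b(143,62)),'foot':(a(339,268),b(248,240))}
for k,o in pts.items():
    x,r=tri(o);print(k,x.round(1),r)
E
```

```text
longc [ 501.1 -270.1   23.9] [[-0.3, -0.5], [-0.3, 0.4]]
longe [ 654.7 -251.5    5.6] [[-0.2, -0.3], [-0.2, 0.2]]
shortc [540.1 283.6  23.4] [[-0.2, -0.2], [-0.3, 0.3]]
shorte [638.4 225.7   5.9] [[-0.2, -0.2], [-0.3, 0.2]]
tip [602.5 -16.3 185.4] [[-0.4, -0.6], [-0.4, 0.6]]
lowe [751.4 -94.2 106.9] [[-0.2, -0.3], [-0.2, 0.2]]
foot [603.5 -18.5   5.1] [[-0.3, -0.4], [-0.3, 0.4]]
```

```bash
python3 - <<'E'
from h import *
s=arm.read_state();M=R.from_rotvec(s['tool_rot']).as_matrix();print(M.round(3))
zy=M[:2,2];print('z heading',np.degrees(np.arctan2(zy[1],zy[0])),'y heading',np.degrees(np.arctan2(M[1,1],M[0,1])),'j1',np.degrees(s['joint_pos'][0]),'j6',np.degrees(s['joint_pos'][5]))
E
```

```text
[[-0.     0.947  0.32 ]
 [ 0.001  0.32  -0.947]
 [-1.     0.    -0.001]]
z heading -71.33409100150058 y heading 18.66590076857606 j1 -79.70063286924388 j6 -8.365729350291781
```

Emit:
carry_out(
  plan=[
    [[0,438,-98,12,0,0,1],[0,438,-98,12,0,0,1],[0,438,-98,12,0,0,1],[0,438,-98,12,0,0,1],[0,438,-98,12,0,0,1],[0,438,-98,12,0,0,1],[0,438,-98,12,0,0,1],[0,438,-98,12,0,0,1],[0,438,-98,12,0,0,1],[0,438,-98,12,0,0,1],[0,438,-98,12,0,0,1],[0,438,-98,12,0,0,1],[0,438,-98,12,0,0,1],[0,438,-98,12,0,0,1]],
  ],
)

```text
time_s: 1.32
eef_pos: [551.2, -264.3, 194.4]
tool_rot: [1.122, 1.263, -1.123]
wrist_force: [0.1, -0.5, 1.1]
opening: 91.9
```

```bash
python3 - <<'E'
from h import *
c=snap('wrist','w1'); s=c['state'];print(s['time_s'],s['eef_pos'],s['tool_rot'],s['joint_pos'].round(2),s['joint_vel'].round(3))
E
```

```text
1.3167 [ 551.19660111 -264.27244463  194.44985684] [ 1.12219346  1.26340281 -1.12344185] [-0.57  0.5   1.27 -0.    1.37  0.88] [-0.028 -0.013  0.01  -0.    -0.001  0.001]
```

View pics/w1.png

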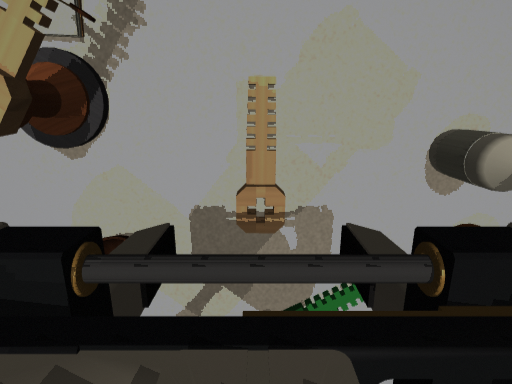

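The wrist view shows the long comb, with its toothed end at (263,77) and its plus opening at about (260,207). It runs almost vertically in the picture, so the tool is well lined up with it.

```bash
python3 - <<'E'
from h import *
c=load('w1');f=c['frame'];hsv=cv2.cvtColor(f,cv2.COLOR_RGB2HSV)
m=cv2.inRange(hsv,(8,70,60),(25,220,255));m[:,:225]=0;m[:,300:]=0;m[232:]=0
M=R.from_rotvec(c['state']['tool_rot']).as_matrix();e=np.array(c['state']['eef_pos'])
print('yhead',np.degrees(np.arctan2(M[1,1],M[0,1])))
xs=[]
for v in list(range(80,180,8)):
    u=np.where(m[v])[0]
    if len(u): 
        P=[plane(c,x,v,12) for x in (u.min()-.5,u.max()+.5)]
        mid=(P[0]+P[1])/2; xs.append(mid);print(v,u.min(),u.max(),mid.round(1),np.linalg.norm(P[0]-P[1]).round(1))
xs=np.array(xs);d=np.polyfit(xs[:,0],xs[:,1],1);print(np.degrees(np.arctan(d[0])),d)
print('end',plane(c,263,76,12),'open',plane(c,260,207,24))
cv2.imwrite('pics/z3.png',cv2.resize(f[170:240,220:310,::-1],None,fx=8,fy=8,interpolation=cv2.INTER_CUBIC))
E
```

```text
yhead 6.700208073198268
80 248 275 [ 654.7 -255.6   12. ] 31.8
88 256 267 [ 646.1 -256.6   12. ] 13.7
96 248 275 [ 637.4 -257.6   12. ] 32.2
104 247 275 [ 628.6 -258.1   12. ] 33.6
112 255 267 [ 619.7 -259.2   12. ] 15.2
120 247 275 [ 610.7 -260.2   12. ] 34.1
128 247 275 [ 601.5 -261.3   12. ] 34.3
136 255 266 [ 592.2 -261.8   12. ] 14.3
144 246 275 [ 582.8 -263.    12. ] 35.9
152 246 275 [ 573.3 -264.1   12. ] 36.2
160 246 275 [ 563.7 -265.2   12. ] 36.4
168 246 275 [ 553.9 -266.4   12. ] 36.7
176 246 275 [ 544.  -267.6   12. ] 36.9
6.084930843426921 [ 1.06603168e-01 -3.25317391e+02]
end [ 659.10899898 -256.73986244   12.        ] open [ 507.93356517 -271.148373     24.        ]
```

View pics/z3.png

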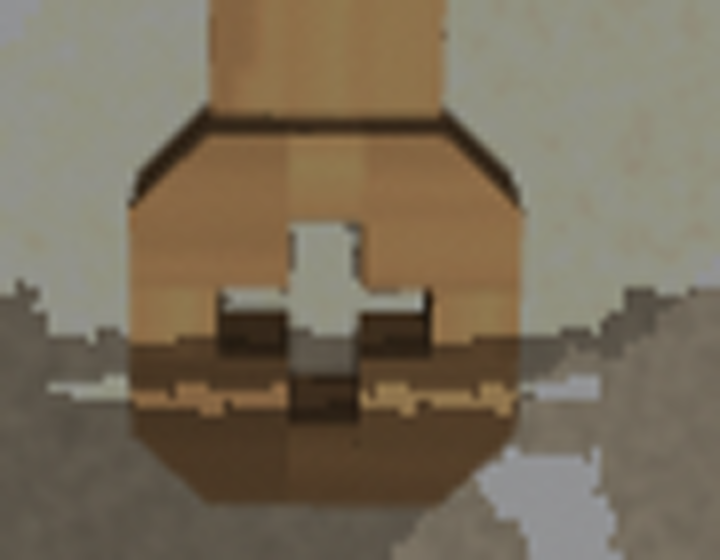

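The long comb's opening is near (504,-271), its heading is about 6.1°, and the bar measures 36 mm wide at z=12, which matches the sizes given. Next I lower and grip it.

Emit:
carry_out(
  plan=[
    [[40,3.3,2,0.6,0,0,1],[80,3.3,2,0.6,0,0,1],[120,3.3,2,0.6,0,0,1],[155,3.3,2,0.6,0,0,1],[175,3.3,2,0.6,0,0,1],[185,3.3,2,0.6,0,0,1],[191.5,3.3,2,0.6,0,0,1],[191.5,3.3,2,0.6,0,0,1],[191.5,3.3,2,0.6,0,0,0],[191.5,3.3,2,0.6,0,0,0],[191.5,3.3,2,0.6,0,0,0],[191.5,3.3,2,0.6,0,0,0],[191.5,3.3,2,0.6,0,0,0],[191.5,3.3,2,0.6,0,0,0],[191.5,3.3,2,0.6,0,0,0],[191.5,3.3,2,0.6,0,0,0]],
  ],
)

```text
time_s: 2.7
eef_pos: [555.2, -265.9, 3.6]
tool_rot: [1.131, 1.257, -1.131]
wrist_force: [-0.0, 0.5, 1.1]
opening: 43.0
```

```bash
python3 - <<'E'
from h import *
c=snap('wrist','w2'); s=c['state'];print(s['time_s'],s['eef_pos'],s['wrist_force'],s['opening'])
E
```

```text
2.7 [ 555.17669251 -265.93922733    3.56140218] [-0.02898324  0.49429495  1.07581863] 42.995135953559924
```

View pics/w2.png

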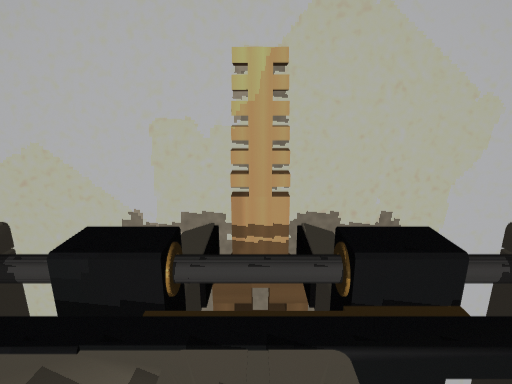

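Emit:
carry_out(
  plan=[
    [[0,0,0,0,0,0,0],[0,0,0,0,0,0,0],[0,0,0,0,0,0,0],[0,0,0,0,0,0,0],[-8,0,0,0,0,0,0],[-30,0,0,0,0,0,0],[-65,0,0,0,0,0,0],[-105,0,0,0,0,0,0],[-145,0,0,0,0,0,0],[-185,0,0,0,0,0,0],[-215,0,0,0,0,0,0],[-222,0,0,0,0,0,0],[-222,0,0,0,0,0,0]],
  ],
)

```text
time_s: 3.83
eef_pos: [556.3, -266.6, 229.3]
tool_rot: [1.131, 1.25, -1.129]
wrist_force: [-0.2, 0.1, -0.1]
opening: 0.4
```

```bash
python3 - <<'E'
from h import *
c=snap('wrist','w3'); s=c['state'];print(s['time_s'],s['eef_pos'],s['wrist_force'],s['opening'],s['ft_torque'])
M=R.from_rotvec(s['tool_rot']).as_matrix();print(M.round(4),np.degrees(np.arctan2(M[1,1],M[0,1])))
c=snap('scene','s3')
cv2.imwrite('pics/z4.png',cv2.resize(c['frame'][100:270,140:340,::-1],None,fx=3.5,fy=3.5,interpolation=cv2.INTER_CUBIC))
t=np.array([602.5,-16.3]);th=np.radians(152.4);g=t+51*np.array([np.cos(th),np.sin(th)])
d=np.array([*g,s['eef_pos'][2]])-s['eef_pos'];print(M.T@d)
E
```

```text
3.8333 [ 556.25670134 -266.63804368  229.29751689] [-0.23442948  0.14735753 -0.14143224] 0.44241495811714615 [-0.00435289  0.01596793 -0.01921057]
[[ 0.0057  0.9944  0.1057]
 [-0.0037  0.1057 -0.9944]
 [-1.      0.0052  0.0043]] 6.0697253744759605
[  -1.01398876   30.00944788 -272.31773275]
```

View pics/w3.png

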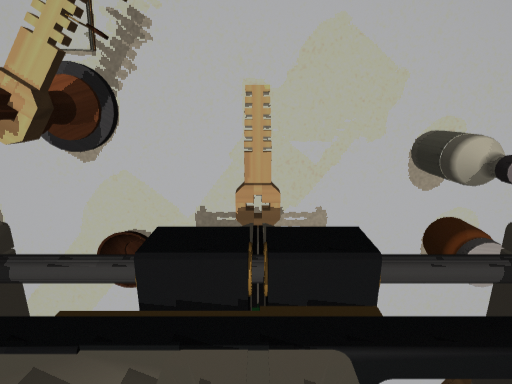

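View pics/z4.png

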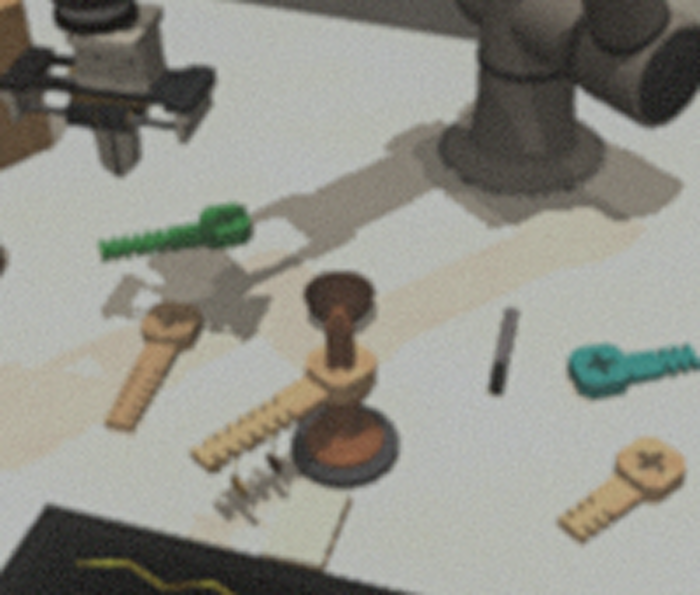

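The grip slipped: the opening read 0.4 mm, and the comb is still on the table. I'll re-measure and grip lower, checking at each stage.

```bash
python3 - <<'E'
from h import *
c=load('w3');f=c['frame'];hsv=cv2.cvtColor(f,cv2.COLOR_RGB2HSV)
m=cv2.inRange(hsv,(8,70,60),(25,220,255));m[:,:225]=0;m[:,300:]=0;m[232:]=0
s=c['state'];M=R.from_rotvec(s['tool_rot']).as_matrix();e=np.array(s['eef_pos'])
xs=[]
for v in list(range(90,176,4)):
    u=np.where(m[v])[0]
    P=[plane(c,x,v,12) for x in (u.min()-.5,u.max()+.5)]
    w=np.linalg.norm(P[0]-P[1])
    if w>30: xs.append((P[0]+P[1])/2)
xs=np.array(xs);L=np.array([M.T@(x-e) for x in xs]);d=np.polyfit(L[:,1],L[:,2],1);print('line z=a*y+b in tool',d,np.degrees(np.arctan(d[0])))
for v in (182,185,207): print(v,(M.T@(plane(c,258,v,24)-e)).round(1))
cv2.imwrite('pics/z5.png',cv2.resize(f[170:230,220:300,::-1],None,fx=9,fy=9,interpolation=cv2.INTER_CUBIC))
E
```

```text
line z=a*y+b in tool [-1.49262801e-03 -1.51588964e+00] -0.08552122204472813
182 [205.2 -20.2  -0.6]
185 [205.2 -24.2  -0.6]
207 [205.  -54.6  -0.6]
```

View pics/z5.png

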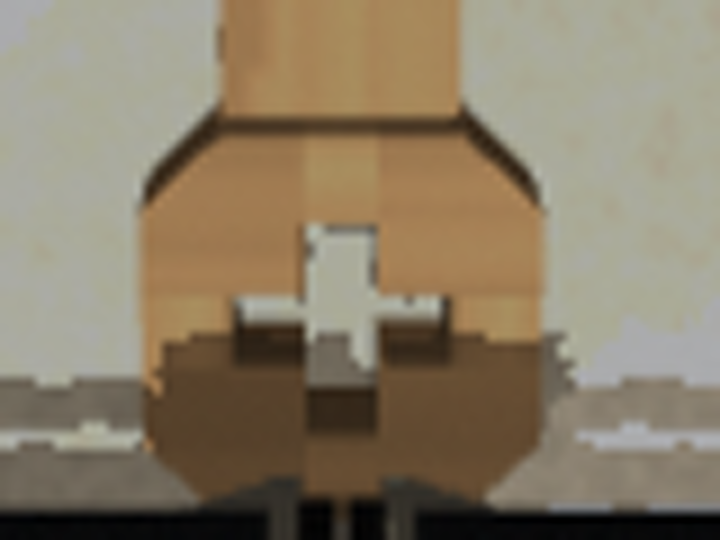

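```bash
python3 - <<'E'
from h import *
s=arm.read_state();print(s['time_s'],s['eef_pos'],s['joint_vel'].round(3),s['opening'])
M=R.from_rotvec(s['tool_rot']).as_matrix();print(M.round(4))
E
```

```text
3.9333 [ 554.6411487  -265.62118171  224.71732687] [ 0.     0.026  0.026  0.    -0.002 -0.001] 0.5752290677640686
[[-1.200e-03  9.944e-01  1.057e-01]
 [ 6.000e-04  1.057e-01 -9.944e-01]
 [-1.000e+00 -1.100e-03 -8.000e-04]]
```

Emit:
carry_out(
  plan=[
    [[30,-1.5,0,0,0,0,0.7],[60,-1.5,0,0,0,0,0.7],[90,-1.5,0,0,0,0,0.7],[110,-1.5,0,0,0,0,0.7],[130,-1.5,0,0,0,0,0.7],[145,-1.5,0,0,0,0,0.7],[160,-1.5,0,0,0,0,0.7],[170,-1.5,0,0,0,0,0.7],[180,-1.5,0,0,0,0,0.7],[190,-1.5,0,0,0,0,0.7],[200,-1.5,0,0,0,0,0.7],[205,-1.5,0,0,0,0,0.7],[212,-1.5,0,0,0,0,0.7],[218,-1.5,0,0,0,0,0.7],[222,-1.5,0,0,0,0,0.7],[224.5,-1.5,0,0,0,0,0.7],[224.5,-1.5,0,0,0,0,0.7],[224.5,-1.5,0,0,0,0,0.7]],
  ],
)

```text
time_s: 5.43
eef_pos: [553.8, -266.2, 1.2]
tool_rot: [1.131, 1.257, -1.131]
wrist_force: [-0.3, 0.4, 0.1]
opening: 64.0
```

Emit:
carry_out(
  plan=[
    [[0,0,0,0,0,0,0],[0,0,0,0,0,0,0],[0,0,0,0,0,0,0],[0,0,0,0,0,0,0],[0,0,0,0,0,0,0],[0,0,0,0,0,0,0],[0,0,0,0,0,0,0],[0,0,0,0,0,0,0]],
  ],
)

```text
time_s: 6.1
eef_pos: [553.7, -266.1, 1.0]
tool_rot: [1.131, 1.257, -1.131]
wrist_force: [0.2, 1.2, -0.3]
opening: 15.8
```

```bash
python3 - <<'E'
from h import *
c=snap('wrist','w4'); s=c['state'];print(s['time_s'],s['eef_pos'],s['wrist_force'],s['opening'],s['ft_torque'])
E
```

```text
6.1 [ 553.66028369 -266.13353636    1.01262474] [ 0.23461417  1.21884425 -0.27837814] 15.770438153376563 [-0.01199448 -0.00063853  0.0199062 ]
```

View pics/w4.png

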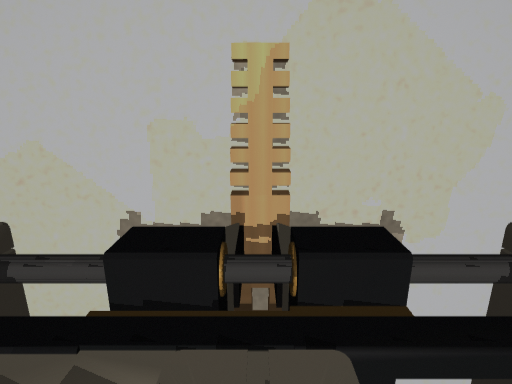

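The fingers closed to 15.8 mm without meeting the 36 mm bar and with no force, so they must be above it. I'll check with the outside cameras.

```bash
python3 - <<'E'
from h import *
c=snap('scene','s4')
t=snap('side','t4')
e=arm.read_state()['eef_pos']
p=proj(c,e);q=proj(t,e);print(p,q, proj(c,e+[0,0,20]),arm.read_state()['opening'])
def crop(c,p,fn):
    u,v=map(int,p); a=c['frame'][v-50:v+40,u-50:u+50,::-1].copy(); a=cv2.resize(a,None,fx=6,fy=6,interpolation=cv2.INTER_CUBIC)
    cv2.circle(a,(int((p[0]-u+50)*6),int((p[1]-v+50)*6)),3,(0,0,255),-1);cv2.imwrite('pics/'+fn+'.png',a)
crop(c,p,'z6');crop(t,q,'z7')
E
```

```text
[183.88202023 203.57997062] [267.91664399 177.6412677 ] [183.20991406 199.75869194] 3.6790077231545357
```

View pics/z6.png

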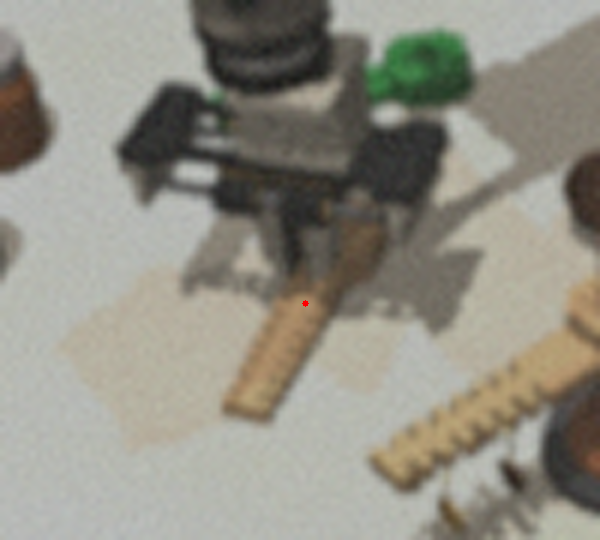

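View pics/z7.png

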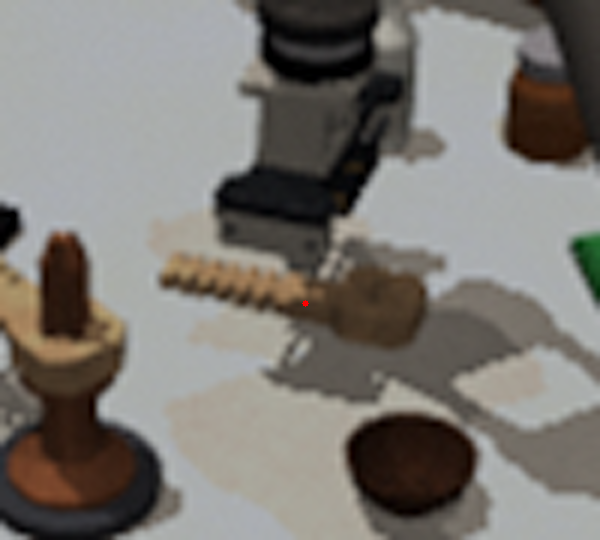

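```bash
python3 - <<'E'
from h import *
e=load('s4')['state']['eef_pos']
ims=[]
for n in ('s4','t4'):
    c=load(n);u,v=map(int,proj(c,e)); a=c['frame'][v-22:v+10,u-20:u+20,::-1]; a=cv2.convertScaleAbs(a,alpha=1.8)
    a=cv2.resize(a,None,fx=10,fy=10,interpolation=cv2.INTER_NEAREST)
    for k in (0,10,20,30,40):
        p=proj(c,e+[0,0,k]);cv2.circle(a,(int((p[0]-u+20.5)*10),int((p[1]-v+22.5)*10)),2,(0,0,255),-1)
    ims.append(a)
cv2.imwrite('pics/z8.png',np.hstack(ims))
E
```

```text
(no output)
```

View pics/z8.png

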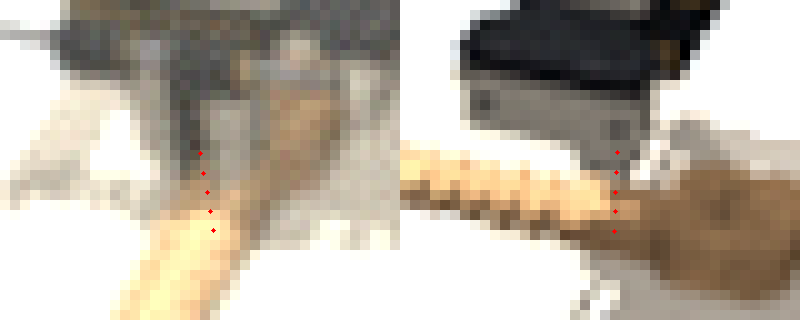

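Both outside views show the real finger ends about 20 mm above the reported TCP, at 20 to 22 mm on the height dots. That explains the miss, since z=1 left the tips above the 12 mm bar. I'll open, shift outward to about 60 mm so the gripper body clears the post, and go lower while watching the force.

Emit:
carry_out(
  plan=[
    [[0,8,0,0,0,0,0.7],[0,8,0,0,0,0,0.7],[0,8,0,0,0,0,0.7],[0,8,0,0,0,0,0.7],[0,8,0,0,0,0,0.7],[0,8,0,0,0,0,0.7],[0,8,0,0,0,0,0.7],[0,8,0,0,0,0,0.7],[0,8,0,0,0,0,0.7],[0,8,0,0,0,0,0.7],[2,8,0,0,0,0,0.7],[5,8,0,0,0,0,0.7],[8,8,0,0,0,0,0.7],[11,8,0,0,0,0,0.7],[13,8,0,0,0,0,0.7],[13,8,0,0,0,0,0.7]],
  ],
)

```text
time_s: 7.58
eef_pos: [561.2, -265.1, -12.8]
tool_rot: [1.131, 1.259, -1.131]
wrist_force: [0.3, 0.0, 0.0]
opening: 64.2
```

Emit:
carry_out(
  plan=[
    [[1.5,0,0,0,0,0,0.7],[1.5,0,0,0,0,0,0.7]],
  ],
)

```text
time_s: 7.75
eef_pos: [561.5, -265.3, -13.7]
tool_rot: [1.131, 1.258, -1.131]
wrist_force: [-0.2, 0.6, 0.6]
opening: 64.4
```

```bash
python3 - <<'E'
from h import *
s=arm.read_state();print(s['time_s'],s['eef_pos'],s['wrist_force'],s['opening'])
c=snap('scene','s5');t=snap('side','t5');e=s['eef_pos']
ims=[]
for c in (c,t):
    u,v=map(int,proj(c,e)); a=c['frame'][v-22:v+18,u-20:u+20,::-1]; a=cv2.convertScaleAbs(a,alpha=1.6)
    a=cv2.resize(a,None,fx=10,fy=10,interpolation=cv2.INTER_NEAREST)
    for k in (0,10,20,30,40):
        p=proj(c,e+[0,0,k]);cv2.circle(a,(int((p[0]-u+20.5)*10),int((p[1]-v+22.5)*10)),2,(0,0,255),-1)
    ims.append(a)
cv2.imwrite('pics/z9.png',np.hstack(ims))
E
```

```text
7.75 [ 561.53995653 -265.26460494  -13.72241567] [-0.212721    0.63161248  0.63819529] 64.38300688570183
```

View pics/z9.png

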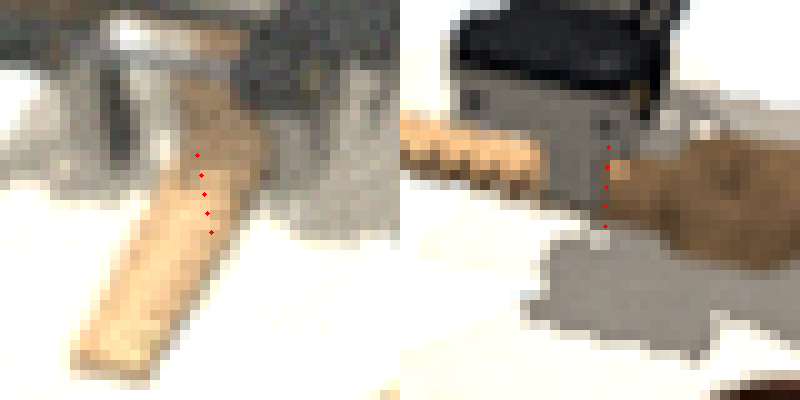

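Emit:
carry_out(
  plan=[
    [[1.5,0,0,0,0,0,0.7],[1.5,0,0,0,0,0,0.7]],
  ],
)

```text
time_s: 8.02
eef_pos: [561.6, -265.3, -15.1]
tool_rot: [1.131, 1.257, -1.131]
wrist_force: [0.0, -0.8, -0.3]
opening: 64.1
```

Emit:
carry_out(
  plan=[
    [[1.3,0,0,0,0,0,0.7],[1.3,0,0,0,0,0,0.7]],
  ],
)

```text
time_s: 8.18
eef_pos: [561.5, -265.2, -16.5]
tool_rot: [1.131, 1.258, -1.131]
wrist_force: [-0.4, 0.5, -0.2]
opening: 64.1
```

Emit:
carry_out(
  plan=[
    [[0,0,0,0,0,0,0],[0,0,0,0,0,0,0],[0,0,0,0,0,0,0],[0,0,0,0,0,0,0],[0,0,0,0,0,0,0],[0,0,0,0,0,0,0],[0,0,0,0,0,0,0]],
  ],
)

```text
time_s: 8.77
eef_pos: [561.6, -265.3, -16.3]
tool_rot: [1.131, 1.257, -1.131]
wrist_force: [0.6, 0.4, 0.4]
opening: 22.5
```

```bash
python3 - <<'E'
from h import *
w=snap('wrist','w6');s=arm.read_state();print(s['time_s'],s['eef_pos'],s['wrist_force'],s['opening'])
c=snap('scene','s6');t=snap('side','t6');e=s['eef_pos'];print(arm.read_state()['opening'])
ims=[]
for c in (c,t):
    u,v=map(int,proj(c,e)); a=c['frame'][v-22:v+18,u-20:u+20,::-1]; a=cv2.convertScaleAbs(a,alpha=1.6)
    a=cv2.resize(a,None,fx=10,fy=10,interpolation=cv2.INTER_NEAREST)
    for k in (0,10,20,30,40):
        p=proj(c,e+[0,0,k]);cv2.circle(a,(int((p[0]-u+20.5)*10),int((p[1]-v+22.5)*10)),2,(0,0,255),-1)
    ims.append(a)
cv2.imwrite('pics/z10.png',np.hstack(ims))
E
```

```text
8.8167 [ 561.63153298 -265.29068316  -16.262396  ] [0.15853514 0.95865466 0.14630511] 18.3627812630927
10.238487643398141
```

View pics/z10.png

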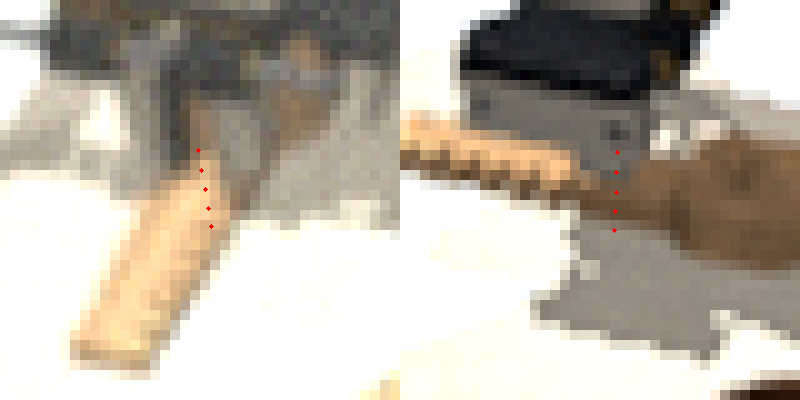

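View pics/w6.png

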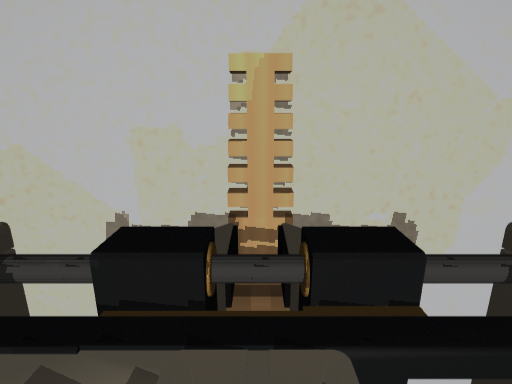

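The tips sit near the 30 mm dot. The wrist view agrees: 92 mm of opening spans 167 px, which gives a depth of 169 mm and puts the tips 30 mm behind the TCP. I'll go to about z=-28 in small steps.

Emit:
carry_out(
  plan=[
    [[0,0,0,0,0,0,0.7],[0,0,0,0,0,0,0.7],[0,0,0,0,0,0,0.7],[0,0,0,0,0,0,0.7],[0,0,0,0,0,0,0.7],[0,0,0,0,0,0,0.7],[0,0,0,0,0,0,0.7],[0,0,0,0,0,0,0.7],[0,0,0,0,0,0,0.7],[2,0,0,0,0,0,0.7],[4,0,0,0,0,0,0.7],[6,0,0,0,0,0,0.7],[8,0,0,0,0,0,0.7],[8,0,0,0,0,0,0.7]],
  ],
)

```text
time_s: 10.08
eef_pos: [561.3, -265.1, -24.9]
tool_rot: [1.131, 1.258, -1.131]
wrist_force: [0.2, -0.3, -0.1]
opening: 64.1
```

Emit:
carry_out(
  plan=[
    [[1.3,0,0,0,0,0,0.7],[1.3,0,0,0,0,0,0.7]],
  ],
)

```text
time_s: 10.25
eef_pos: [561.5, -265.2, -25.8]
tool_rot: [1.131, 1.258, -1.131]
wrist_force: [0.2, 0.6, 0.4]
opening: 64.5
```

Emit:
carry_out(
  plan=[
    [[1.2,0,0,0,0,0,0.7],[1.2,0,0,0,0,0,0.7]],
  ],
)

```text
time_s: 10.42
eef_pos: [561.6, -265.3, -26.9]
tool_rot: [1.131, 1.257, -1.131]
wrist_force: [0.1, -0.1, -0.2]
opening: 64.0
```

Emit:
carry_out(
  plan=[
    [[0,0,0,0,0,0,0],[0,0,0,0,0,0,0],[0,0,0,0,0,0,0],[0,0,0,0,0,0,0],[0,0,0,0,0,0,0],[0,0,0,0,0,0,0],[0,0,0,0,0,0,0]],
  ],
)

```text
time_s: 11.0
eef_pos: [561.7, -265.3, -26.7]
tool_rot: [1.131, 1.257, -1.131]
wrist_force: [-0.8, 0.2, 0.7]
opening: 35.5
```

```bash
python3 - <<'E'
from h import *
w=snap('wrist','w7');s=arm.read_state();print(s['time_s'],s['eef_pos'],s['wrist_force'],s['opening'])
E
```

```text
11.05 [ 561.69452253 -265.35274338  -26.69494552] [ 0.08393738 -0.18565203  0.50877424] 35.50919447061355
```

The opening is 35.5 mm on the 36 mm bar, so it is gripped. I'll lift it.

Emit:
carry_out(
  plan=[
    [[0,0,0,0,0,0,0],[-3,0,0,0,0,0,0],[-10,0,0,0,0,0,0],[-25,0,0,0,0,0,0],[-45,0,0,0,0,0,0],[-70,0,0,0,0,0,0],[-95,0,0,0,0,0,0],[-120,0,0,0,0,0,0],[-145,0,0,0,0,0,0],[-170,0,0,0,0,0,0],[-190,0,0,0,0,0,0],[-202,0,0,0,0,0,0],[-207,0,0,0,0,0,0],[-207,0,0,0,0,0,0],[-207,0,0,0,0,0,0]],
  ],
)

```text
time_s: 12.3
eef_pos: [561.3, -265.1, 179.8]
tool_rot: [1.131, 1.258, -1.131]
wrist_force: [-0.2, -0.9, -1.6]
opening: 35.7
```

```bash
python3 - <<'E'
from h import *
c=snap('wrist','w8'); s=c['state'];print(s['time_s'],s['eef_pos'],s['wrist_force'],s['opening'],s['ft_torque'])
M=R.from_rotvec(s['tool_rot']).as_matrix();print(M.round(4),np.degrees(np.arctan2(M[1,1],M[0,1])))
t=np.array([602.5,-16.3]);th=np.radians(152.4);g=t+59*np.array([np.cos(th),np.sin(th)])
d=np.array([*g,s['eef_pos'][2]])-s['eef_pos'];print(g,M.T@d)
E
```

```text
12.3 [ 561.28081701 -265.07544346  179.75967168] [-0.19449054 -0.86309203 -1.56556293] 35.7173701499473 [ 0.00988464 -0.04331404 -0.03067987]
[[-6.000e-04  9.944e-01  1.057e-01]
 [ 3.000e-04  1.057e-01 -9.944e-01]
 [-1.000e+00 -6.000e-04 -4.000e-04]] 6.066654232950098
[550.21398883  11.03446607] [ 9.84847935e-02  1.81759208e+01 -2.75733174e+02]
```

View pics/w8.png

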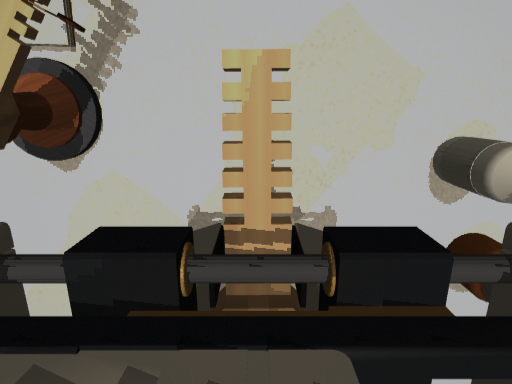

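Emit:
carry_out(
  plan=[
    [[0,1,-14,-7,0,0,0],[0,2,-28,-14,0,0,0],[0,3,-42,-21,0,0,0],[0,4,-56,-28,0,0,0],[0,5,-70,-35,0,0,0],[0,6,-84,-42,0,0,0],[0,7,-98,-49,0,0,0],[0,8,-112,-56,0,0,0],[0,9,-126,-63,0,0,0],[0,10,-140,-70,0,0,0],[0,11,-154,-77,0,0,0],[0,12,-168,-84,0,0,0],[0,13,-182,-91,0,0,0],[0,14,-196,-98,0,0,0],[0,15,-210,-105,0,0,0],[0,16,-224,-112,0,0,0],[0,17,-238,-119,0,0,0],[0,18,-252,-126,0,0,0],[0,18,-266,-133,0,0,0],[0,18,-276,-140,0,0,0]],
  ],
)

```text
time_s: 14.02
eef_pos: [549.4, 12.3, 178.8]
tool_rot: [-0.767, 1.433, 0.77]
wrist_force: [0.2, 1.0, -0.7]
opening: 35.7
```

Emit:
carry_out(
  plan=[
    [[0,0,0,-4,0,0,0],[0,0,0,-6.3,0,0,0],[0,0,0,-6.3,0,0,0],[0,0,0,-6.3,0,0,0]],
  ],
)

```text
time_s: 14.35
eef_pos: [549.8, 11.1, 179.2]
tool_rot: [-0.845, 1.402, 0.847]
wrist_force: [0.0, -0.3, -1.4]
opening: 35.7
```

```bash
python3 - <<'E'
from h import *
s=arm.read_state();print(s['time_s'],s['eef_pos'],s['wrist_force'],s['opening'],s['joint_pos'].round(2))
M=R.from_rotvec(s['tool_rot']).as_matrix();print(M.round(4),np.degrees(np.arctan2(M[1,1],M[0,1])))
w=snap('wrist','w9');c=snap('scene','s9');t=snap('side','t9')
a=cv2.resize(c['frame'][140:260,170:310,::-1],None,fx=5.5,fy=5,interpolation=cv2.INTER_CUBIC);cv2.imwrite('pics/z11.png',cv2.resize(c['frame'][140:250,170:310,::-1],None,fx=5,fy=5,interpolation=cv2.INTER_CUBIC))
cv2.imwrite('pics/z12.png',cv2.resize(t['frame'][110:230,170:310,::-1],None,fx=5,fy=5,interpolation=cv2.INTER_CUBIC))
E
```

```text
14.35 [549.78781897  11.1240667  179.17210695] [ 0.01932087 -0.3444874  -1.43296876] 35.675656774808665 [-0.12  0.4   1.48 -0.    1.26 -1.21]
[[-2.100e-03 -8.853e-01  4.651e-01]
 [ 1.000e-04  4.651e-01  8.853e-01]
 [-1.000e+00  1.900e-03 -8.000e-04]] 152.2859661089266
```

View pics/w9.png

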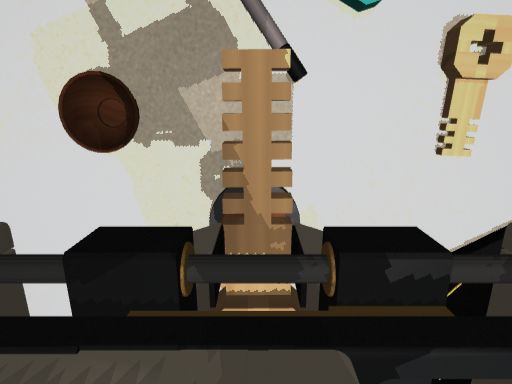

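View pics/z11.png

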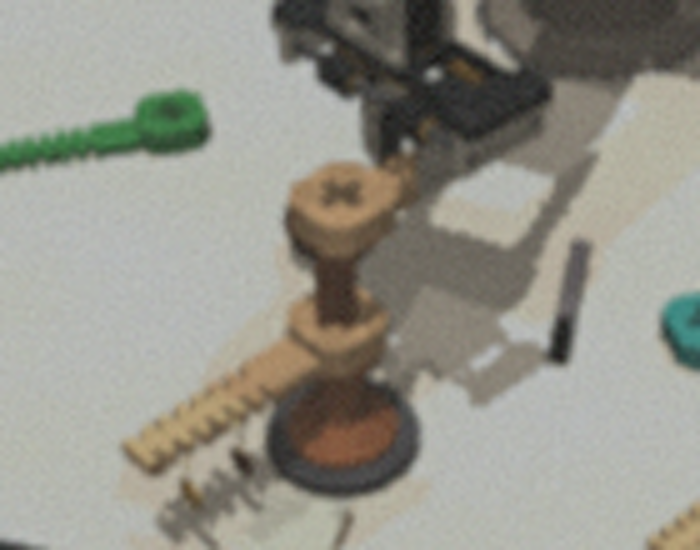

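View pics/z12.png

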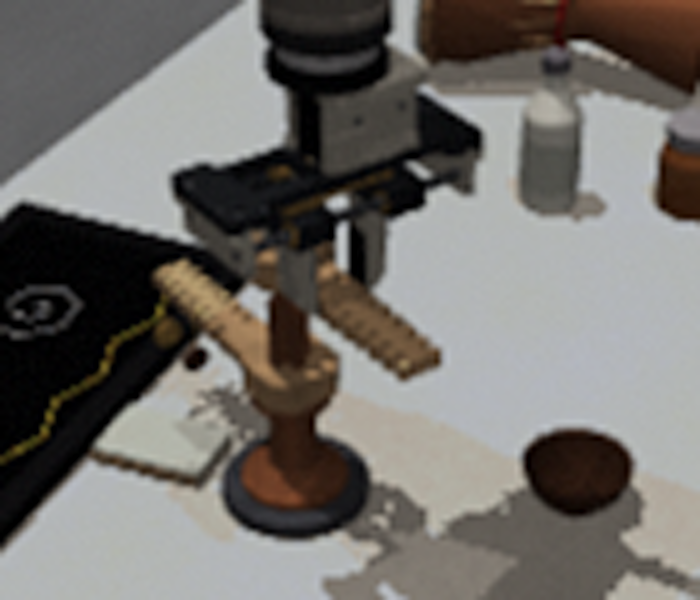

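```bash
python3 - <<'E'
from tri import *
c=load('s9');s0=load('scene0');t0=load('side0')
s=arm.read_state();M=R.from_rotvec(s['tool_rot']).as_matrix();e=s['eef_pos']
print('open by scene',plane(c,170+342/5,140+192/5,e[2]+26.7+24))
print('open by hand',e+M@[ -38,-59,0])
print('tip scene',plane(s0,237.9,189.4,188),'tip side',plane(t0,170+241/4.2,150+70/4.2,188))
# foot ellipse: dark ring
for n,box in (('scene0',(215,210,262,245)),('side0',(208,190,252,222))):
    k=load(n);f=k['frame'];u0,v0,u1,v1=box
    g=cv2.cvtColor(f,cv2.COLOR_RGB2HSV)[v0:v1,u0:u1]
    cv2.imwrite('pics/f_'+n+'.png',cv2.resize(f[v0:v1,u0:u1,::-1],None,fx=12,fy=12,interpolation=cv2.INTER_CUBIC))
# predicted overlays of the axis
for p in ((602.5,-16.3),(603.5,-18.5)):
  print([proj(s0,(*p,z)).round(1).tolist() for z in (0,14,188)],[proj(t0,(*p,z)).round(1).tolist() for z in (0,14,188)])
E
```

```text
open by scene [602.30509251 -11.64837966 230.4515528 ]
open by hand [602.40893065 -16.51203438 217.70625499]
tip scene [607.56392775 -12.82954188 188.        ] tip side [602.39303793 -19.20420578 188.        ]
[[239.3, 227.9], [239.1, 225.2], [237.5, 188.2]] [[228.8, 209.0], [228.6, 206.1], [226.9, 167.1]]
[[238.6, 227.9], [238.5, 225.2], [236.7, 188.3]] [[228.8, 208.6], [228.7, 205.7], [227.0, 166.7]]
```

View pics/f_scene0.png

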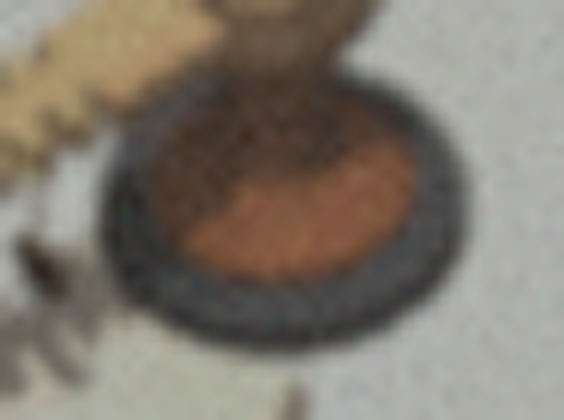

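View pics/f_side0.png

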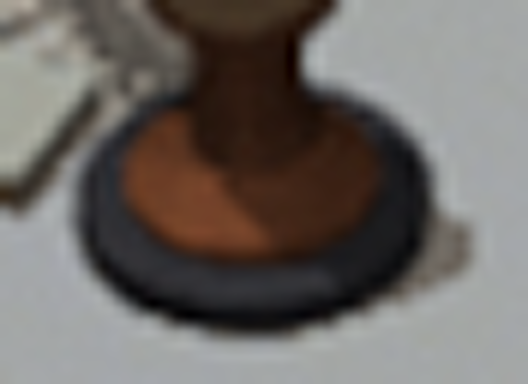

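The scene camera suggests the opening is a few mm off to the post's side. I'll measure it with sub-pixel edges in both views.

```bash
python3 - <<'E'
from h import *
a=load('s9')['frame'];t=load('t9')['frame']
def z(f,u0,v0,u1,v1,k,fn):
    im=cv2.resize(cv2.convertScaleAbs(f[v0:v1,u0:u1,::-1],alpha=1.5),None,fx=k,fy=k,interpolation=cv2.INTER_CUBIC)
    for i in range(u0,u1,5): cv2.line(im,(int((i-u0+.5)*k),0),(int((i-u0+.5)*k),6),(0,0,255),1); cv2.putText(im,str(i),(int((i-u0+.5)*k)-8,16),0,.35,(0,0,255))
    for i in range(v0,v1,5): cv2.line(im,(0,int((i-v0+.5)*k)),(6,int((i-v0+.5)*k)),(0,0,255),1); cv2.putText(im,str(i),(8,int((i-v0+.5)*k)+4),0,.35,(0,0,255))
    cv2.imwrite('pics/'+fn+'.png',im)
z(a,220,168,262,216,12,'z13'); z(t,208,150,262,196,12,'z14')
E
cat >> h.py <<'E'
def zoom(f,u0,v0,u1,v1,k,fn,al=1.5):
    im=cv2.resize(cv2.convertScaleAbs(f[v0:v1,u0:u1,::-1],alpha=al),None,fx=k,fy=k,interpolation=cv2.INTER_CUBIC)
    for i in range(u0,u1,5): cv2.line(im,(int((i-u0+.5)*k),0),(int((i-u0+.5)*k),6),(0,0,255),1); cv2.putText(im,str(i),(int((i-u0+.5)*k)-8,16),0,.35,(0,0,255))
    for i in range(v0,v1,5): cv2.line(im,(0,int((i-v0+.5)*k)),(6,int((i-v0+.5)*k)),(0,0,255),1); cv2.putText(im,str(i),(8,int((i-v0+.5)*k)+4),0,.35,(0,0,255))
    cv2.imwrite('pics/'+fn+'.png',im)
E
```

```text
(no output)
```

View pics/z13.png

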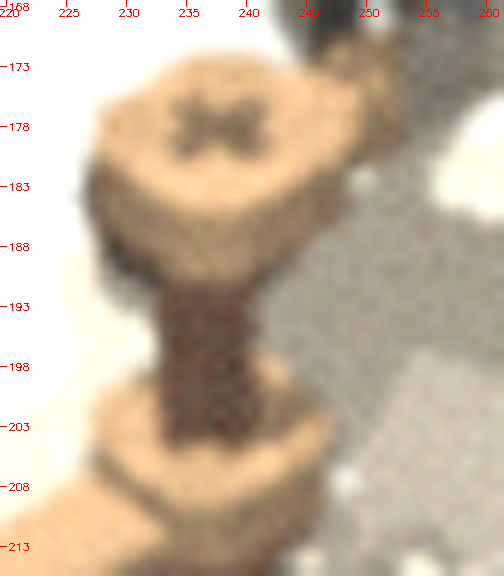

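View pics/z14.png

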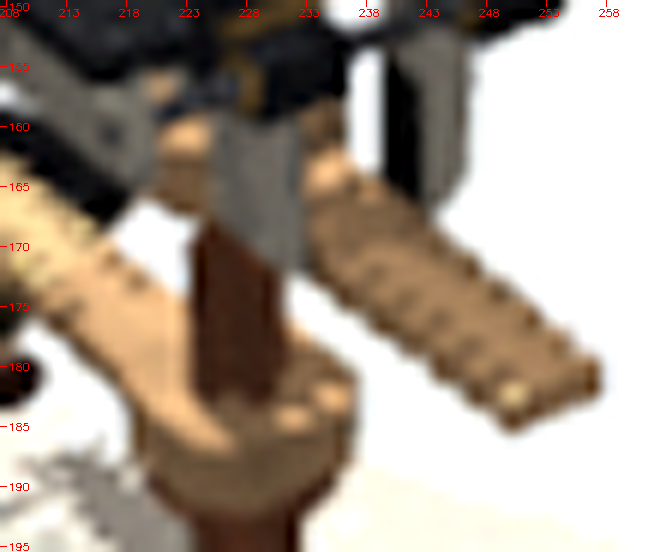

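```bash
python3 - <<'E'
from h import *
s0=load('scene0');t0=load('side0');s9=load('s9');t9=load('t9')
zoom(s0['frame'],218,180,260,216,14,'z15',1.8);zoom(t0['frame'],210,158,245,196,14,'z16',1.8)
e=s9['state']['eef_pos'];M=R.from_rotvec(s9['state']['tool_rot']).as_matrix()
H=lambda x,y,z:e+M@np.array([-26.7-z,y-59,0])+M@np.array([0,0,x])
H=lambda out,lat,z:e+M@np.array([-26.7-z,out-59,lat])
print('scene open pred',proj(s9,H(0,0,24)),'obs 237.8 178.2')
print('side end top corners',[proj(t9,H(156,l,12)).round(1).tolist() for l in (-15.5,15.5)],'bottom',[proj(t9,H(156,l,0)).round(1).tolist() for l in (-15.5,15.5)])
for p in [(602.5,-16.3,188),(602.5,-16.3,124)]:
    for d in [(0,0,0),(5,0,0),(0,5,0)]:
        q=np.add(p,d);print(q,proj(s0,q).round(2),proj(t0,q).round(2))
E
```

```text
scene open pred [237.02947739 178.18418193] obs 237.8 178.2
side end top corners [[258.2, 180.0], [250.1, 183.4]] bottom [[258.1, 183.1], [250.1, 186.5]]
[602.5 -16.3 188. ] [237.48 188.23] [226.94 167.08]
[607.5 -16.3 188. ] [236.92 189.16] [225.67 166.72]
[602.5 -11.3 188. ] [238.9  188.55] [226.22 167.81]
[602.5 -16.3 124. ] [238.13 202.6 ] [227.6 182.2]
[607.5 -16.3 124. ] [237.59 203.54] [226.36 181.83]
[602.5 -11.3 124. ] [239.5  202.93] [226.9  182.94]
```

View pics/z15.png

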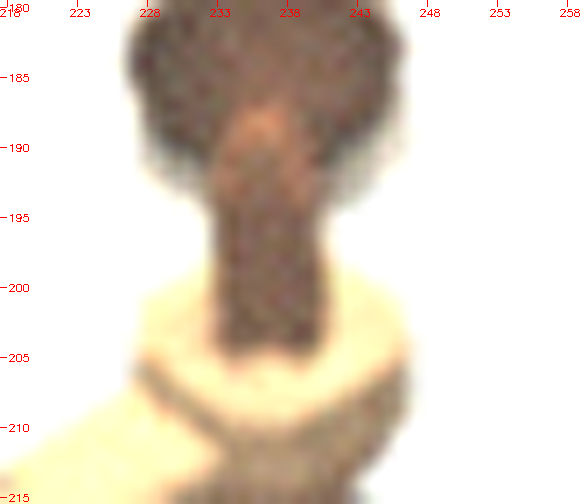

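View pics/z16.png

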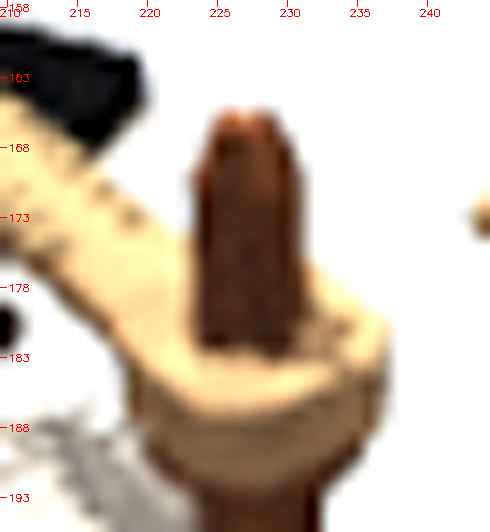

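In the scene view the post axis extrapolates to u≈235.9 at collar height, while the plus opening is at (237.8,178.2). The side view shows the comb end about 0.7 px left of where it should be. Solving both gives a shift of about (+1,-6.3) mm in the world.

Emit:
carry_out(
  plan=[
    [[0,-3.8,-5.1,0,0,0,0],[0,-3.8,-5.1,0,0,0,0],[0,-3.8,-5.1,0,0,0,0]],
  ],
)

```text
time_s: 14.75
eef_pos: [551.4, 4.3, 180.1]
tool_rot: [-0.846, 1.4, 0.846]
wrist_force: [0.8, 0.8, -1.1]
opening: 36.0
```

```bash
python3 - <<'E'
from h import *
s=snap('scene','s10');t=snap('side','t10');st=s['state'];print(st['time_s'],st['eef_pos'],st['wrist_force'])
zoom(s['frame'],220,168,262,216,12,'z17');zoom(t['frame'],208,150,262,196,12,'z18')
e=st['eef_pos'];M=R.from_rotvec(st['tool_rot']).as_matrix()
H=lambda out,lat,z:e+M@np.array([-26.7-z,out-59,lat])
print('scene open pred',proj(s,H(0,0,24)),'axis',[proj(s,(604.4,-19.6,z)).round(2) for z in (150,230)])
print('side end top corners',[proj(t,H(156,l,12)).round(1).tolist() for l in (-15.5,15.5)])
E
```

```text
14.75 [551.42803953   4.25864219 180.14887956] [ 0.82011515  0.76336117 -1.13775394]
scene open pred [234.90133345 177.815216  ] axis [array([236.74, 197.02]), array([235.86, 178.39])]
side end top corners [[258.7, 178.6], [250.7, 182.0]]
```

View pics/z17.png

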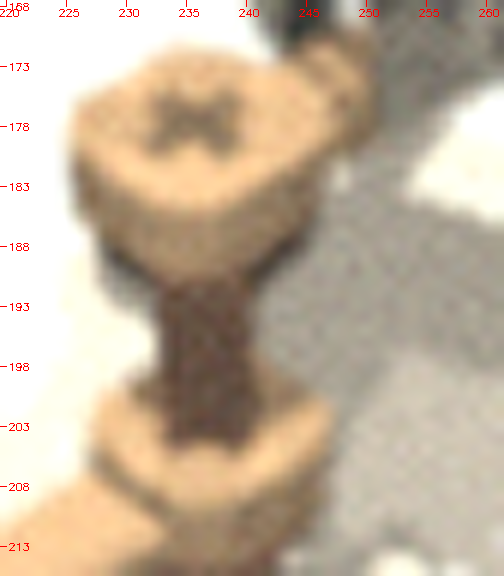

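View pics/z18.png

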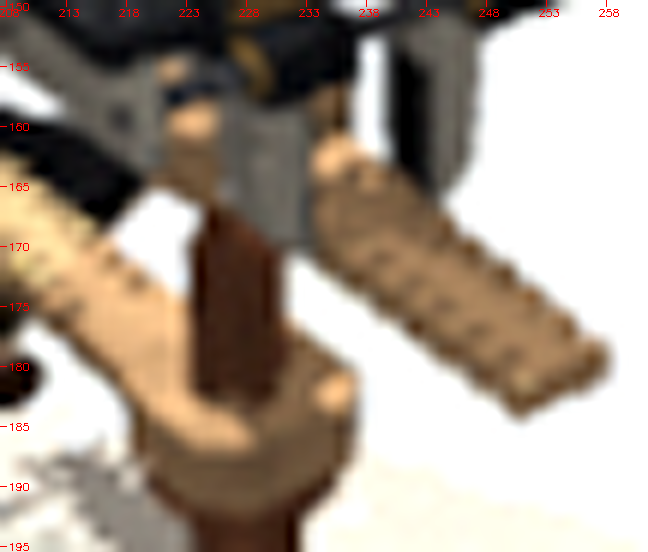

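The plus is now at (235.9,177.8), and the axis is predicted at (235.9,178.2), so they coincide. Next I lower onto the taper.

Emit:
carry_out(
  plan=[
    [[6,0,0,0,0,0,0],[12,0,0,0,0,0,0],[17,0,0,0,0,0,0],[21,0,0,0,0,0,0],[25,0,0,0,0,0,0],[25,0,0,0,0,0,0]],
  ],
)

```text
time_s: 15.35
eef_pos: [550.8, 4.9, 154.1]
tool_rot: [-0.846, 1.401, 0.848]
wrist_force: [-0.8, -0.1, -0.9]
opening: 35.5
```

Emit:
carry_out(
  plan=[
    [[3,0,0,0,0,0,0],[6,0,0,0,0,0,0],[9,0,0,0,0,0,0],[9,0,0,0,0,0,0]],
  ],
)

```text
time_s: 15.68
eef_pos: [551.0, 4.8, 145.5]
tool_rot: [-0.847, 1.4, 0.848]
wrist_force: [-0.5, 0.5, -1.0]
opening: 35.3
```

```bash
python3 - <<'E'
from h import *
s=snap('scene','s11');t=snap('side','t11');st=s['state'];print(st['time_s'],st['eef_pos'],st['wrist_force'],st['ft_torque'],st['opening'])
zoom(s['frame'],220,168,262,216,12,'z19');zoom(t['frame'],208,150,262,196,12,'z20')
E
```

```text
15.6833 [551.01391145   4.82499669 145.54436865] [-0.45505429  0.48768544 -0.95859436] [ 0.12034965 -0.12418663 -0.05607414] 35.31509506320471
```

View pics/z19.png

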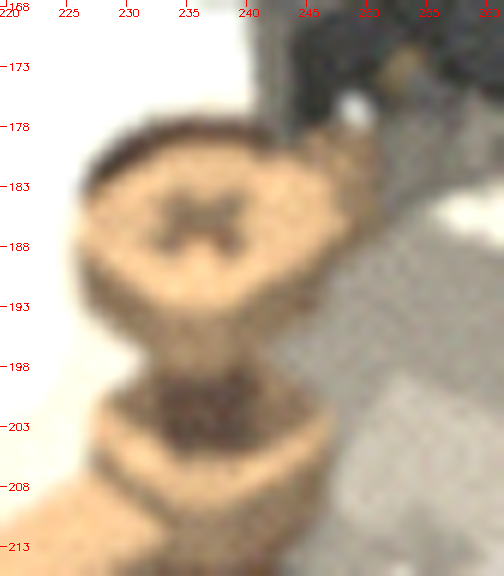

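View pics/z20.png

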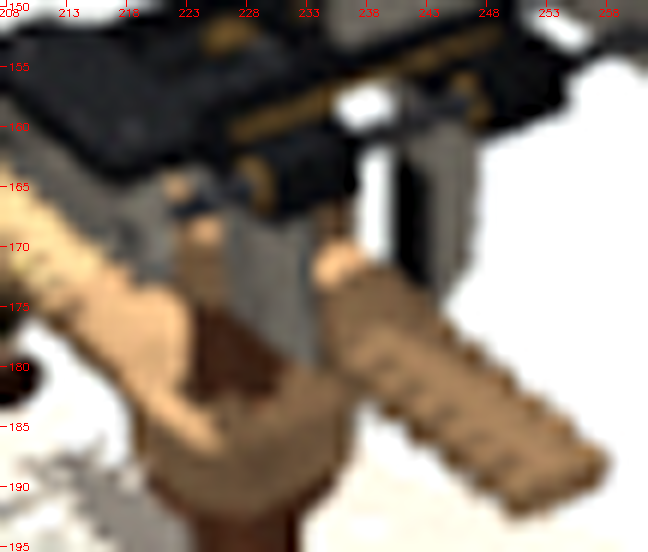

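There is no force with the underside at about 172 mm, so the comb is on the taper. I'll carry on down.

Emit:
carry_out(
  plan=[
    [[3,0,0,0,0,0,0],[6,0,0,0,0,0,0],[9,0,0,0,0,0,0],[12,0,0,0,0,0,0],[12,0,0,0,0,0,0]],
  ],
)

```text
time_s: 16.2
eef_pos: [551.0, 4.8, 133.4]
tool_rot: [-0.847, 1.401, 0.848]
wrist_force: [0.9, -0.2, -1.2]
opening: 35.6
```

```bash
python3 - <<'E'
from h import *
st=arm.read_state();print(st['time_s'],st['eef_pos'],st['wrist_force'],st['ft_torque'],st['opening'])
E
```

```text
16.2 [550.97487722   4.81592648 133.38169381] [ 0.91223226 -0.16620184 -1.16687477] [ 0.00308251 -0.15078097  0.01832818] 35.6093033803657
```

Emit:
carry_out(
  plan=[
    [[4,0,0,0,0,0,0],[8,0,0,0,0,0,0],[12,0,0,0,0,0,0],[16,0,0,0,0,0,0],[20,0,0,0,0,0,0],[20,0,0,0,0,0,0]],
  ],
)

```text
time_s: 16.7
eef_pos: [551.0, 4.8, 113.2]
tool_rot: [-0.847, 1.401, 0.848]
wrist_force: [0.1, -0.8, -0.8]
opening: 35.5
```

Emit:
carry_out(
  plan=[
    [[3,0,0,0,0,0,0],[6,0,0,0,0,0,0],[9,0,0,0,0,0,0],[11,0,0,0,0,0,0],[13,0,0,0,0,0,0],[13,0,0,0,0,0,0]],
  ],
)

```text
time_s: 17.2
eef_pos: [551.1, 4.8, 100.7]
tool_rot: [-0.847, 1.4, 0.847]
wrist_force: [-0.6, -0.7, -0.8]
opening: 35.3
```

Emit:
carry_out(
  plan=[
    [[1,0,0,0,0,0,0],[2,0,0,0,0,0,0],[2,0,0,0,0,0,0]],
  ],
)

```text
time_s: 17.45
eef_pos: [551.3, 4.8, 99.1]
tool_rot: [-0.847, 1.4, 0.847]
wrist_force: [0.7, -0.2, -0.9]
opening: 35.7
```

```bash
python3 - <<'E'
from h import *
s=snap('scene','s12');t=snap('side','t12');st=s['state'];print(st['time_s'],st['eef_pos'],st['wrist_force'],st['ft_torque'],st['opening'])
zoom(s['frame'],220,168,262,216,12,'z21');zoom(t['frame'],208,150,262,196,12,'z22')
E
```

```text
17.45 [551.29415889   4.80278082  99.0951834 ] [ 0.73115916 -0.23677509 -0.93769664] [ 0.11235165 -0.11911264 -0.02305558] 35.72894291092745
```

View pics/z21.png

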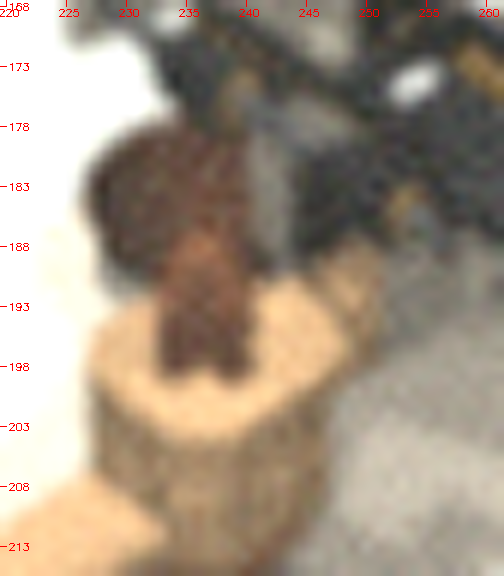

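View pics/z22.png

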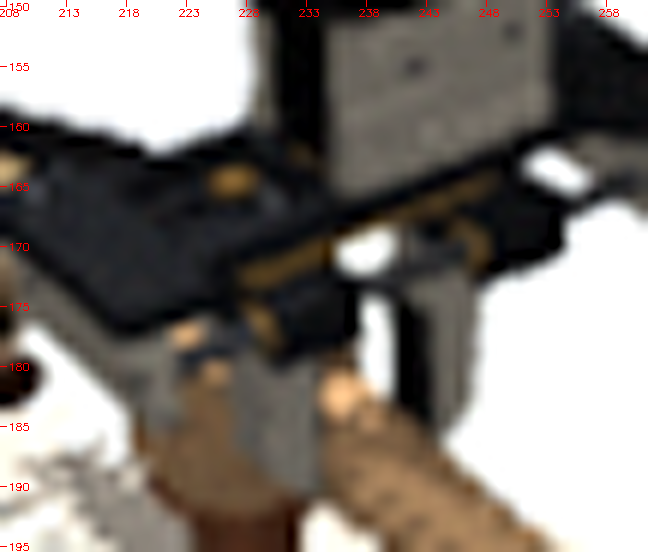

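The comb is nearly home, with the collars almost meeting. I'll do the final mm steps until there is contact.

Emit:
carry_out(
  plan=[
    [[1,0,0,0,0,0,0],[1,0,0,0,0,0,0]],
  ],
)

```text
time_s: 17.72
eef_pos: [551.3, 4.8, 98.1]
tool_rot: [-0.847, 1.4, 0.847]
wrist_force: [0.3, 0.4, -1.0]
opening: 35.5
```

Emit:
carry_out(
  plan=[
    [[1,0,0,0,0,0,0],[1,0,0,0,0,0,0]],
  ],
)

```text
time_s: 17.88
eef_pos: [551.5, 4.8, 97.2]
tool_rot: [-0.847, 1.399, 0.847]
wrist_force: [-0.7, 0.3, 0.1]
opening: 35.3
```

Emit:
carry_out(
  plan=[
    [[1,0,0,0,0,0,0],[1,0,0,0,0,0,0]],
  ],
)

```text
time_s: 18.05
eef_pos: [551.4, 4.8, 96.7]
tool_rot: [-0.847, 1.399, 0.847]
wrist_force: [-2.1, 0.2, 4.2]
opening: 35.4
```

Contact: +5 N at z=96.7, about the 97.3 expected when seated. I'll release and lift clear.

Emit:
carry_out(
  plan=[
    [[0,0,0,0,0,0,0.7],[0,0,0,0,0,0,0.7],[0,0,0,0,0,0,0.7],[0,0,0,0,0,0,0.7],[0,0,0,0,0,0,0.7],[0,0,0,0,0,0,0.7],[-5,0,0,0,0,0,0.7],[-20,0,0,0,0,0,0.7],[-45,0,0,0,0,0,0.7],[-75,0,0,0,0,0,0.7],[-105,0,0,0,0,0,0.7],[-120,0,0,0,0,0,0.7],[-120,0,0,0,0,0,0.7],[-120,0,0,0,0,0,0.7]],
  ],
)

```text
time_s: 19.22
eef_pos: [551.7, 4.7, 217.1]
tool_rot: [-0.848, 1.398, 0.846]
wrist_force: [0.1, -0.1, -0.3]
opening: 64.3
```

```bash
python3 - <<'E'
from h import *
s=snap('scene','s13');t=snap('side','t13');w=snap('wrist','w13');st=arm.read_state();print(st['time_s'],st['eef_pos'],st['wrist_force'],st['opening'],st['joint_pos'].round(2))
zoom(s['frame'],200,165,262,225,10,'z23');zoom(t['frame'],190,150,260,205,10,'z24')
M=R.from_rotvec(st['tool_rot']).as_matrix();e=st['eef_pos'];print(M.round(3))
for th in (-30.5,):
    c=np.array([540.1,283.6]);u=np.array([np.cos(np.radians(th)),np.sin(np.radians(th))]);print(c+59*u,M.T@np.array([*(c+59*u-e[:2]),0]))
E
```

```text
19.3667 [550.55227873   4.88807338 214.84594521] [-0.11065744 -0.2917373  -0.66488493] 64.39792727189298 [-0.13  0.38  1.42 -0.    1.35 -1.22]
[[-0.003 -0.886  0.464]
 [ 0.     0.464  0.886]
 [-1.     0.002 -0.001]]
[590.93612047 253.65523659] [-3.75199952e-02  7.96174401e+01  2.39117164e+02]
```

View pics/z23.png

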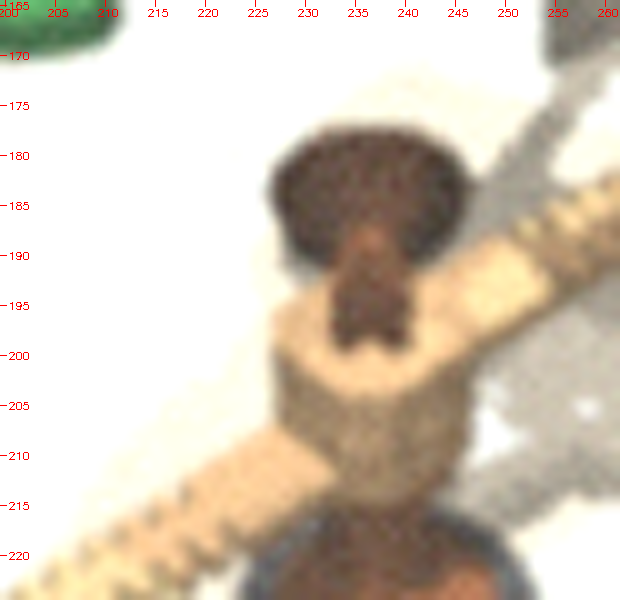

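View pics/z24.png

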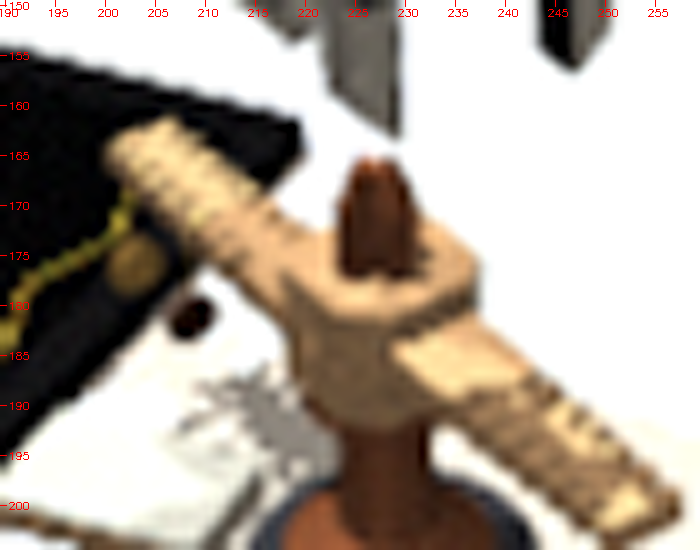

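View pics/w13.png

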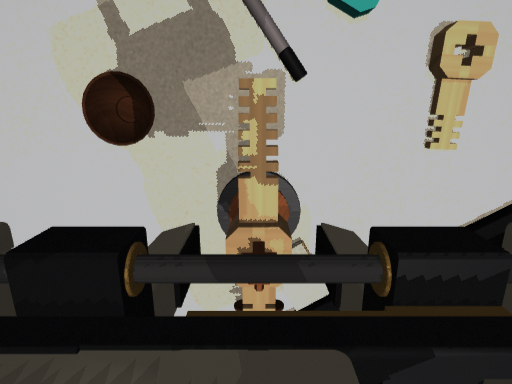

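The longer comb is seated, with flush collars and pointing opposite the lowest one. Next I measure the short comb from the wrist picture: opening at about (467,49), end at about (441,149).

```bash
python3 - <<'E'
from h import *
w=load('w13');st=w['state'];e=st['eef_pos'];M=R.from_rotvec(st['tool_rot']).as_matrix()
c=plane(w,467.5,49,24);en=plane(w,441,149.5,12);print(st['eef_pos'],c,en,np.linalg.norm(c[:2]-en[:2]));d=en-c;print(np.degrees(np.arctan2(d[1],d[0])))
g=c+59*d/np.linalg.norm(d[:2]);g[2]=e[2];print(g,M.T@(g-e))
E
```

```text
[550.64942213   4.88694569 215.09539598] [540.60448279 281.04362304  24.        ] [640.19746432 222.67845827  12.        ] 115.43506585524291
-30.371877555159315
[591.50743734 251.21261202 215.09539598] [-4.48556075e-02  7.80440825e+01  2.37181008e+02]
```

Emit:
carry_out(
  plan=[
    [[0,12,36,1,0,0,0.7],[0,24,72,2,0,0,0.7],[0,36,108,2.7,0,0,0.7],[5,48,144,2.7,0,0,0.7],[20,60,180,2.7,0,0,0.7],[40,70,212,2.7,0,0,0.7],[60,76,231,2.7,0,0,0.7],[60,78,237,2.7,0,0,0.7],[60,78,237,2.7,0,0,0.7],[60,78,237,2.7,0,0,0.7],[60,78,237,2.7,0,0,0.7]],
  ],
)

```text
time_s: 20.28
eef_pos: [592.8, 249.7, 157.3]
tool_rot: [-0.811, 1.413, 0.809]
wrist_force: [-0.7, -0.6, 0.9]
opening: 64.8
```

```bash
python3 - <<'E'
from h import *
w=snap('wrist','w14');st=w['state'];print(st['time_s'],st['eef_pos'],st['joint_vel'].round(3),st['opening'])
E
```

```text
20.2833 [592.79511402 249.65264161 157.30567507] [-0.007 -0.013 -0.001  0.002 -0.001  0.003] 64.80245057839971
```

View pics/w14.png

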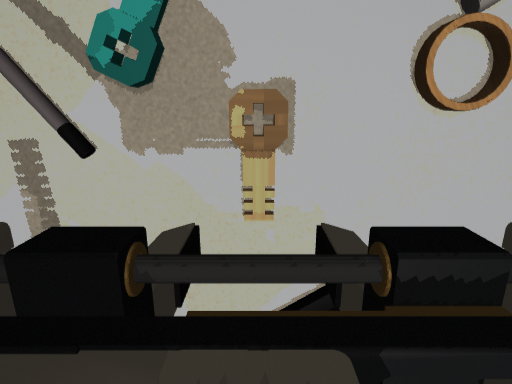

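The short comb is straight up the picture: opening at (258.5,121), end at (258.5,219).

```bash
python3 - <<'E'
from h import *
w=load('w14');st=w['state'];e=st['eef_pos'];M=R.from_rotvec(st['tool_rot']).as_matrix()
f=w['frame'];hsv=cv2.cvtColor(f,cv2.COLOR_RGB2HSV)
m=cv2.inRange(hsv,(8,60,60),(28,230,255));m[:,:220]=0;m[:,300:]=0;m[225:]=0;m[:80]=0
L=[]
for v in range(156,186,3):
    u=np.where(m[v])[0];P=[M.T@(plane(w,x,v,12)-e) for x in (u.min()-.5,u.max()+.5)];L.append([(P[0][1]+P[1][1])/2,(P[0][2]+P[1][2])/2,P[0][2]-P[1][2]])
L=np.array(L);print(L[[0,4,-1]].round(1));d=np.polyfit(L[:,0],L[:,1],1);print(np.degrees(np.arctan(d[0])))
zoom(f,222,78,298,158,9,'z25',1.3)
for v in (119,121,123): print((M.T@(plane(w,258.5,v,24)-e)).round(1))
print((M.T@(plane(w,258.5,219,12)-e)).round(1), np.degrees(np.arctan2(M[1,1],M[0,1])),e)
E
```

```text
[[ 21.7   2.  -35.9]
 [  8.4   2.  -36.3]
 [ -8.5   2.5 -35.7]]
-0.48241305369624876
[133.2  61.2   2.5]
[133.2  59.2   2.5]
[133.2  57.2   2.5]
[145.4 -51.1   2.5] 149.59555785838694 [592.79511402 249.65264161 157.30567507]
```

View pics/z25.png

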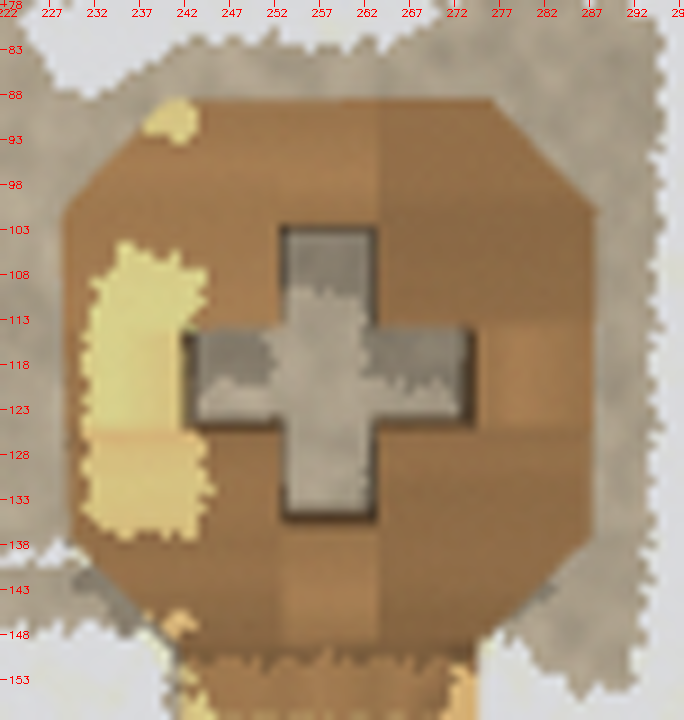

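Emit:
carry_out(
  plan=[
    [[30,0,1.6,0,0,0,0.7],[65,0,1.6,0,0,0,0.7],[100,0,1.6,0,0,0,0.7],[130,0,1.6,0,0,0,0.7],[150,0,1.6,0,0,0,0.7],[162,0,1.6,0,0,0,0.7],[170,0,1.6,0,0,0,0.7],[170,0,1.6,0,0,0,0.7],[170,0,1.6,0,0,0,0.7]],
  ],
)

```text
time_s: 21.08
eef_pos: [594.0, 252.1, -12.5]
tool_rot: [-0.811, 1.412, 0.81]
wrist_force: [-0.2, -1.2, -0.1]
opening: 65.0
```

```bash
python3 - <<'E'
from h import *
w=snap('wrist','w15');st=arm.read_state();print(st['time_s'],st['eef_pos'],st['wrist_force'],st['opening'])
E
```

```text
21.1333 [594.25696985 252.38911678 -12.06120609] [-0.28122734 -0.43207749  0.20920009] 64.5371409170063
```

View pics/w15.png

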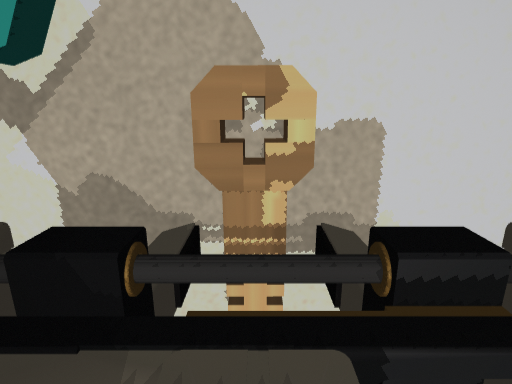

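```bash
python3 - <<'E'
from h import *
w=load('w15');st=w['state'];e=st['eef_pos'];M=R.from_rotvec(st['tool_rot']).as_matrix()
print((M.T@(plane(w,254.3,128.5,24)-e)).round(1),(M.T@(plane(w,254.5,215,12)-e)).round(1))
E
```

```text
[-36.6  61.3  -0.2] [-24.5  12.8  -0.4]
```

Emit:
carry_out(
  plan=[
    [[4,1.5,0,0,0,0,0.7],[8,1.5,0,0,0,0,0.7],[11,1.5,0,0,0,0,0.7],[13.5,1.5,0,0,0,0,0.7],[13.5,1.5,0,0,0,0,0.7]],
  ],
)

```text
time_s: 21.55
eef_pos: [591.2, 253.0, -28.0]
tool_rot: [-0.811, 1.415, 0.811]
wrist_force: [-0.1, -0.1, 0.1]
opening: 64.3
```

Emit:
carry_out(
  plan=[
    [[1,0,0,0,0,0,0.7],[1,0,0,0,0,0,0.7]],
  ],
)

```text
time_s: 21.72
eef_pos: [591.7, 253.1, -28.5]
tool_rot: [-0.811, 1.414, 0.811]
wrist_force: [-0.0, -0.2, -1.0]
opening: 64.2
```

Emit:
carry_out(
  plan=[
    [[0,0,0,0,0,0,0],[0,0,0,0,0,0,0],[0,0,0,0,0,0,0],[0,0,0,0,0,0,0],[0,0,0,0,0,0,0],[0,0,0,0,0,0,0],[0,0,0,0,0,0,0]],
  ],
)

```text
time_s: 22.3
eef_pos: [591.7, 253.1, -28.3]
tool_rot: [-0.811, 1.414, 0.811]
wrist_force: [-0.5, -0.1, 1.1]
opening: 35.5
```

It grips at 35.5 mm. The seated long comb puts the stand axis at about (603.6,-22.6) in the robot frame. I'll lift and carry the short comb above the post.

Emit:
carry_out(
  plan=[
    [[-3,0,0,0,0,0,0],[-10,0,0,0,0,0,0],[-25,0,0,0,0,0,0],[-45,0,0,0,0,0,0],[-70,0,0,0,0,0,0],[-100,0,0,0,0,0,0],[-130,0,0,0,0,0,0],[-160,0,0,0,0,0,0],[-185,0,0,0,0,0,0],[-200,0,0,0,0,0,0],[-207,0,0,0,0,0,0],[-207,0,0,0,0,0,0]],
  ],
)

```text
time_s: 23.3
eef_pos: [592.4, 253.3, 180.9]
tool_rot: [-0.811, 1.411, 0.81]
wrist_force: [0.6, 0.3, -0.5]
opening: 35.9
```

Emit:
carry_out(
  plan=[
    [[0,-10,-11,-0.5,0,0,0],[0,-30,-33,-1,0,0,0],[0,-52,-57,-2,0,0,0],[0,-74,-81,-2.7,0,0,0],[0,-96,-105,-2.7,0,0,0],[0,-118,-129,-2.7,0,0,0],[0,-140,-153,-2.7,0,0,0],[0,-162,-177,-2.7,0,0,0],[0,-182,-199,-2.7,0,0,0],[0,-198,-217,-2.7,0,0,0],[0,-206,-226,-2.7,0,0,0],[0,-209,-229,-2.7,0,0,0],[0,-209,-229,-2.7,0,0,0],[0,-209,-229,-2.7,0,0,0]],
  ],
)

```text
time_s: 24.47
eef_pos: [656.1, -48.8, 178.1]
tool_rot: [-0.847, 1.4, 0.849]
wrist_force: [0.3, -0.1, -0.6]
opening: 35.4
```

```bash
python3 - <<'E'
from h import *
w=snap('wrist','w16');s=snap('scene','s16');t=snap('side','t16');st=arm.read_state();print(st['time_s'],st['eef_pos'],st['wrist_force'],st['opening'])
M=R.from_rotvec(st['tool_rot']).as_matrix();print(M.round(3),np.degrees(np.arctan2(M[1,1],M[0,1])))
zoom(s['frame'],205,165,262,215,11,'z26');zoom(t['frame'],200,145,260,200,11,'z27')
E
```

```text
24.6167 [656.26525095 -48.43205699 178.7527743 ] [-0.65005343 -0.04805982 -0.41561855] 35.58088974814787
[[-0.    -0.887  0.462]
 [ 0.     0.462  0.887]
 [-1.     0.     0.   ]] 152.47560796775434
```

View pics/w16.png

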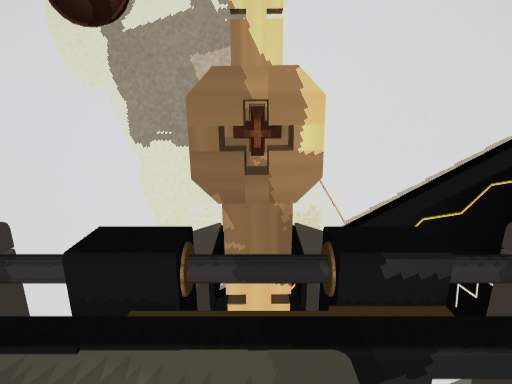

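View pics/z26.png

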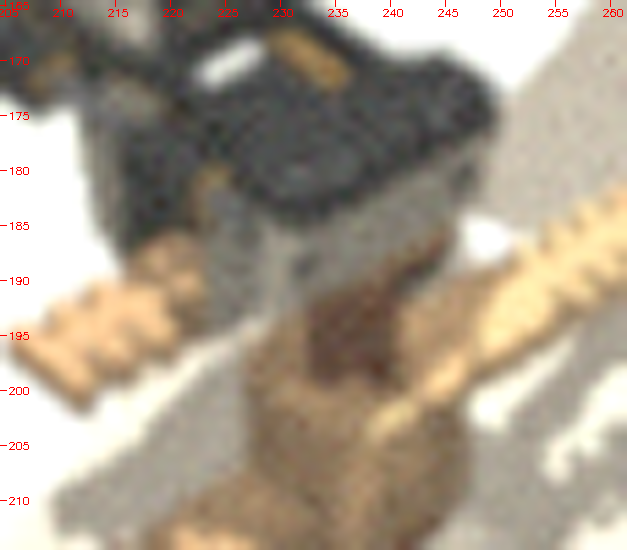

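View pics/z27.png

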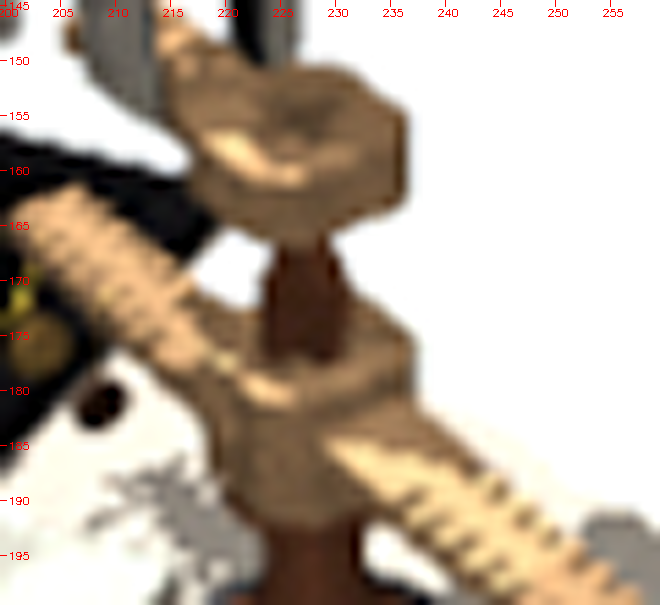

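The wrist view shows the post tip, a red plus at (256.5,131), inside the collar's opening, whose top face is centred near (256,137). I'll compute their offset at their own heights.

```bash
python3 - <<'E'
from h import *
w=load('w16');st=w['state'];e=st['eef_pos'];M=R.from_rotvec(st['tool_rot']).as_matrix();print(e)
zoom(w['frame'],205,80,310,190,6.5,'z28',1.4)
z=e[2]+28.4
print('open top',(M.T@(plane(w,256,137,z+24)-e)).round(1))
print('tip',(M.T@(plane(w,256.5,131,188)-e)).round(1))
E
```

```text
[656.05153236 -48.77329841 178.11054903]
open top [-52.3  58.5   0.7]
tip [-9.8 58.3  0.8]
```

View pics/z28.png

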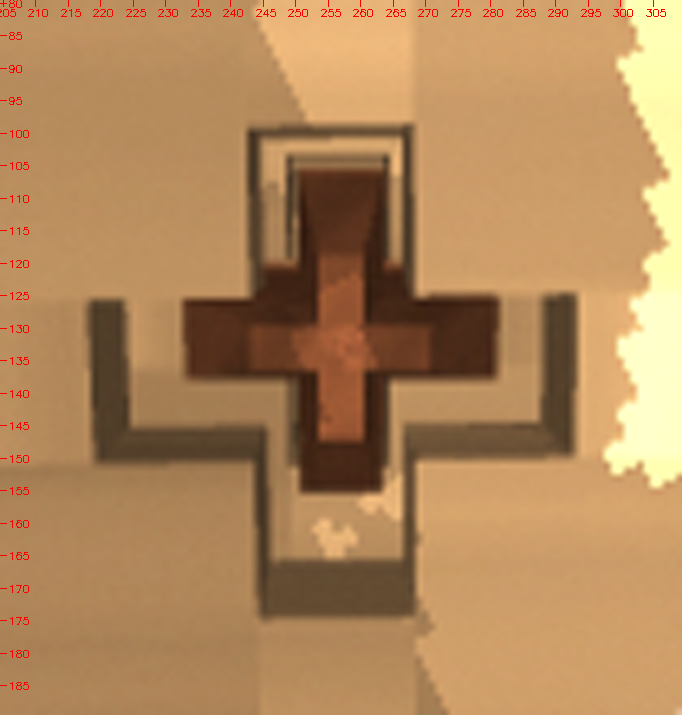

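The tip centre is about (256.8,133) and the opening about (255.6,137), giving an offset of about -1.2 mm along the tool's y and +0.3 mm along z, with the yaw matching. I'll lower with that correction.

Emit:
carry_out(
  plan=[
    [[2,-1.2,0.3,0,0,0,0],[7,-1.2,0.3,0,0,0,0],[12,-1.2,0.3,0,0,0,0],[17,-1.2,0.3,0,0,0,0],[22,-1.2,0.3,0,0,0,0],[26,-1.2,0.3,0,0,0,0],[29,-1.2,0.3,0,0,0,0],[32,-1.2,0.3,0,0,0,0],[32,-1.2,0.3,0,0,0,0]],
  ],
)

```text
time_s: 25.37
eef_pos: [657.3, -50.4, 145.9]
tool_rot: [-0.847, 1.401, 0.848]
wrist_force: [-0.7, -0.3, -0.7]
opening: 35.5
```

```bash
python3 - <<'E'
from h import *
w=snap('wrist','w17');st=w['state'];print(st['time_s'],st['eef_pos'],st['wrist_force'],st['ft_torque'],st['opening'])
zoom(w['frame'],205,80,310,190,6.5,'z29',1.4)
E
```

```text
25.3667 [657.31461003 -50.4318814  145.89884663] [-0.7395291  -0.31597713 -0.74684191] [ 0.04189007 -0.25340668  0.0120513 ] 35.5122112826876
```

View pics/z29.png

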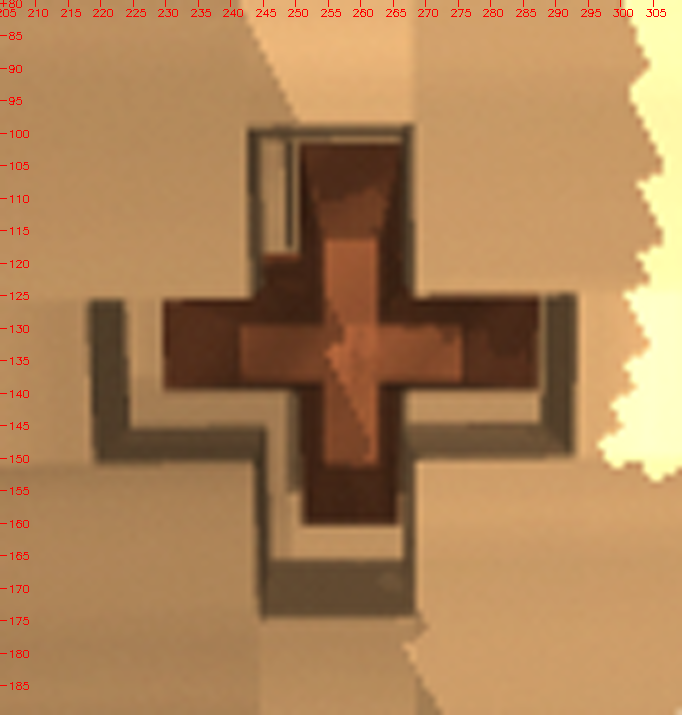

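With the taper inside, the post sits 2.3 px right of and 2.5 px above the opening's lower rim centre, about +1.2 mm in both tool y and z. I'll correct that and continue down.

Emit:
carry_out(
  plan=[
    [[0,1.3,1.2,0,0,0,0],[3,1.3,1.2,0,0,0,0],[6,1.3,1.2,0,0,0,0],[9,1.3,1.2,0,0,0,0],[9,1.3,1.2,0,0,0,0]],
  ],
)

```text
time_s: 25.83
eef_pos: [656.6, -48.7, 136.8]
tool_rot: [-0.846, 1.401, 0.848]
wrist_force: [-0.1, 0.4, -0.5]
opening: 35.9
```

```bash
python3 - <<'E'
from h import *
w=snap('wrist','w18');st=w['state'];print(st['time_s'],st['eef_pos'],st['wrist_force'],st['ft_torque'],st['opening'])
zoom(w['frame'],205,80,310,190,6.5,'z30',1.4)
E
```

```text
25.8333 [656.58703885 -48.68116193 136.80036294] [-0.06584155  0.38620218 -0.45995455] [ 0.01043427 -0.18412582  0.07335601] 35.89464396702173
```

View pics/z30.png

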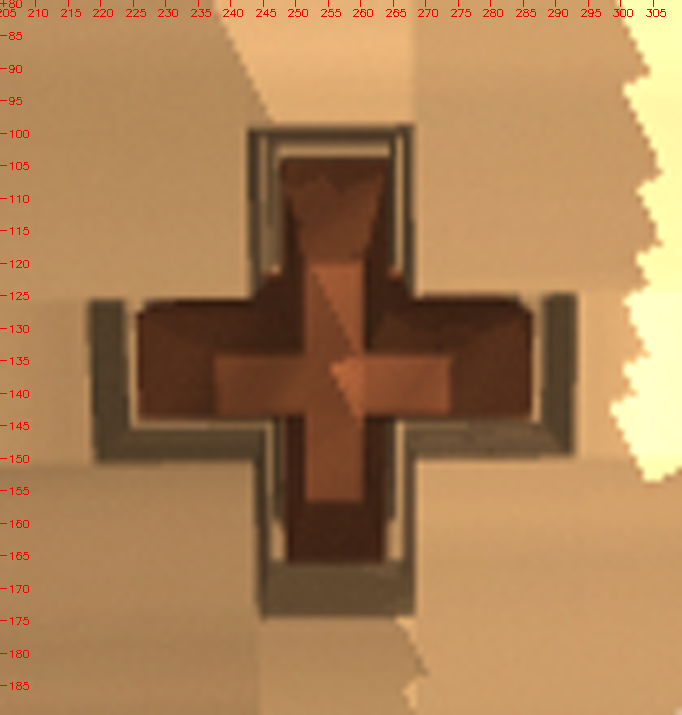

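The post is well centred in the opening with no force, so I'll go on.

Emit:
carry_out(
  plan=[
    [[3,0,0,0,0,0,0],[6,0,0,0,0,0,0],[9,0,0,0,0,0,0],[12,0,0,0,0,0,0],[15,0,0,0,0,0,0],[15,0,0,0,0,0,0]],
  ],
)

```text
time_s: 26.38
eef_pos: [656.6, -48.7, 121.8]
tool_rot: [-0.846, 1.401, 0.848]
wrist_force: [1.0, 0.1, -1.5]
opening: 35.8
```

Emit:
carry_out(
  plan=[
    [[1,0,0,0,0,0,0],[1,0,0,0,0,0,0]],
  ],
)

```text
time_s: 26.55
eef_pos: [657.0, -48.8, 121.6]
tool_rot: [-0.847, 1.4, 0.847]
wrist_force: [-0.7, -0.6, -1.2]
opening: 35.7
```

Emit:
carry_out(
  plan=[
    [[1,0,0,0,0,0,0],[1,0,0,0,0,0,0]],
  ],
)

```text
time_s: 26.72
eef_pos: [657.0, -48.8, 120.7]
tool_rot: [-0.847, 1.4, 0.847]
wrist_force: [0.6, 0.1, -1.0]
opening: 35.7
```

Emit:
carry_out(
  plan=[
    [[1,0,0,0,0,0,0],[1,0,0,0,0,0,0]],
  ],
)

```text
time_s: 26.88
eef_pos: [657.1, -48.8, 119.8]
tool_rot: [-0.847, 1.399, 0.847]
wrist_force: [0.5, -1.1, -0.9]
opening: 35.4
```

Emit:
carry_out(
  plan=[
    [[1,0,0,0,0,0,0],[1,0,0,0,0,0,0]],
  ],
)

```text
time_s: 27.05
eef_pos: [657.3, -48.9, 119.4]
tool_rot: [-0.848, 1.399, 0.846]
wrist_force: [-0.7, 0.0, 3.6]
opening: 35.7
```

Contact is at z=119.4, against 119.6 expected. I'll release and lift clear.

Emit:
carry_out(
  plan=[
    [[0,0,0,0,0,0,0.7],[0,0,0,0,0,0,0.7],[0,0,0,0,0,0,0.7],[0,0,0,0,0,0,0.7],[0,0,0,0,0,0,0.7],[0,0,0,0,0,0,0.7],[-5,0,0,0,0,0,0.7],[-20,0,0,0,0,0,0.7],[-45,0,0,0,0,0,0.7],[-70,0,0,0,0,0,0.7],[-95,0,0,0,0,0,0.7],[-105,0,0,0,0,0,0.7],[-105,0,0,0,0,0,0.7]],
  ],
)

```text
time_s: 28.13
eef_pos: [658.4, -49.0, 227.1]
tool_rot: [-0.85, 1.395, 0.843]
wrist_force: [-0.2, -0.7, -0.5]
opening: 64.1
```

Emit:
carry_out(
  plan=[
    [[0,20,-30,0,0,0,0.7],[0,40,-60,0,0,0,0.7],[0,60,-90,0,0,0,0.7],[0,80,-120,0,0,0,0.7],[0,90,-140,0,0,0,0.7],[0,90,-140,0,0,0,0.7],[0,90,-140,0,0,0,0.7]],
  ],
)

```text
time_s: 28.72
eef_pos: [511.3, -131.4, 222.8]
tool_rot: [-0.845, 1.401, 0.847]
wrist_force: [0.1, -0.3, 0.8]
opening: 64.1
```

```bash
python3 - <<'E'
from h import *
s=snap('scene','s20');t=snap('side','t20');st=arm.read_state();print(st['time_s'],st['eef_pos'],st['wrist_force'],st['opening'])
zoom(s['frame'],195,165,270,225,10,'z31');zoom(t['frame'],190,145,265,205,10,'z32')
E
```

```text
28.8167 [ 512.63817791 -130.63645525  222.8566648 ] [-0.2223006  -0.13784827 -0.44401791] 64.27399454611255
```

View pics/z31.png

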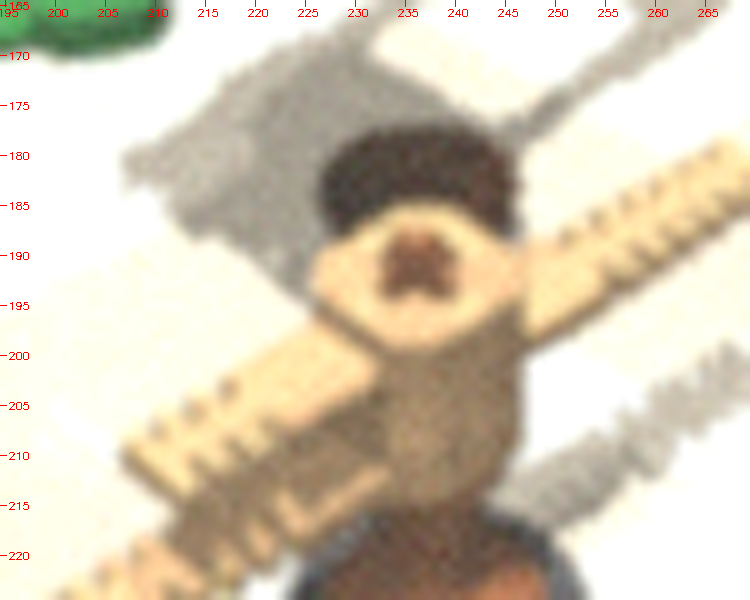

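View pics/z32.png

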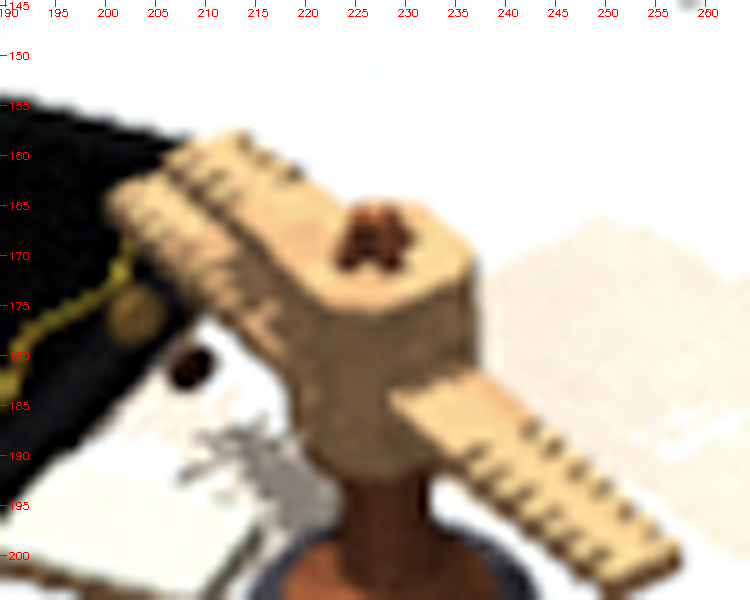

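View pics/s20.png

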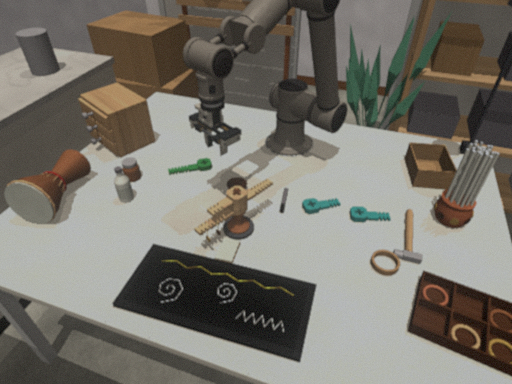

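All three collars are stacked flush, the bars alternate, the bystanders are in place and the arm is clear. I'm handing the job in.

```bash
python3 -c "
from bench import arm
print(arm.read_state()['joint_vel'].round(3)); print(arm.job_done())"
```

```text
[ 0.013  0.008 -0.016 -0.002  0.004 -0.001]
the job is handed in; nothing more can be done
None
```

Both combs are on the stand: the longer one pointing opposite the lowest comb, and the shorter one on top pointing the same way as the lowest. The job was handed in at about 29 s of the 64 s allowed.

**Last checks:**
- The longer comb touched down with about 5 N at z=96.7, against 97.3 expected. The shorter touched down with about 4 N at z=119.4, against 119.6 expected.
- After release, the scene and side pictures show the three collars stacked flush and the bars alternating. The post tip is in the top opening.
- The bystanders and look-alikes in those pictures look unmoved, though I judged that by eye and did not measure it. The arm was well clear and touching nothing.

**What disagreed or failed on the way:**
- **Missed grips:** three closes on the longer comb missed. The real finger ends sit about 30 mm behind the stated TCP, so I gripped at a reported z of about -27 to -28. The misses did not move the comb.
- **Camera offset:** the outside cameras and the robot frame disagreed by about 3–6 mm near the stand. I lined each comb up by comparing it with the post in the pictures.

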